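# Sugar tins into the caddy under its keeper bar, stray tiles into the tray

## Robot

A 6-joint arm with a two-finger parallel gripper is mounted at the origin on the work surface. World frame = base frame: x ahead of the robot, y to its left, z up, the work surface at z = 0. Lengths are in m, angles in rad, forces in N, time in s.
With the tool pointing down it reaches from about 0.325 to 1 m from the base axis. Payload 5.1 kg.
Tool frame: the origin (TCP) lies between the finger pads; the fingertips stand 25 mm ahead of it and the grasp point (between the pads) lies 6 mm ahead of it (r.tips_ahead is the distance from the TCP to the fingertips, in m); z points along the fingers, y is the line along which they close (so a half turn about z gives the same grasp; the last joint's range is limited). The gripper opens to 85 mm and grips with 20 to 120 N. Pads are 22 mm wide; open, the fingers measure 114 mm over their backs; the gripper's body (76 mm by 85 mm) begins 54 mm behind the grasp point. The pads swing forward as they close: fully open they stand 13 mm farther back than shut.
Start: joints at [-1.236, 0.124, 1.65, -0, 1.367, -0.083], TCP at [0.264, -0.594, 0.256] pointing down, gripper open.
Joint ranges: [-2.61, 2.61], [-1.02, 2.33], [0.03, 2.71], [-1.35, 4.49], [0.32, 2.68], [-2.91, 2.91]. Speed limits (rad/s): [2.57, 2.57, 3.14, 3.14, 3.14, 3.14].

## Interface

Orientations are given as a rotation vector (axis times angle).
In Python, from rig import r, eyes, find_in, cut_out, pinpoint gives the robot as it stands. The module is installed in compiled form; this text tells all that it offers.
- The arm moves only by the tool servo_tool, never from a script. Its argument "series" is a list of rows, each a list of 3 entries, a list of its own where there are three numbers: the shift along the tool's x, y, z each as a share of 0.04 m, from -1 to 1, then the turn about the tool's z as a share of 90 degrees, from -1 to 1, then the opening, from -1 (shut) to 1 (fully open). A call has 1 to 12 rows; each row shifts and turns the commanded pose from where the row before left it, along the tool's axes as they then stand; what a row does not reach is not made up. A row lasts 1/12 s, in which the tool goes at most 41.7 mm and 7.16 degrees, less where a joint would pass 70% of its speed; a pose out of reach is approached as far as the arm can. A call with a number of a shift or a turn outside -1 to 1 is refused whole. A call with a gripper value outside its range is refused whole. The fingers move at their own pace and stop on an object; "squeeze" is the grip in N (left out, the last holds). Time passes only in rows, so rows that do not move let the fingers close. It gives the time, the measured TCP pose, the force, the opening and the grip force at its end, in the units of the state.
- r.read_state(): the state, without advancing time (a new reading comes with each control period).
- eyes.get_image(name): name is "scene" or "top" or "wrist"; returns (picture, depth): 420x560x3 uint8, red, green, blue; 420x560 float32, m along the optical axis (not along the pixel's ray), 0 where there is no reading.
- eyes.get_calibration(name): a dict with "mtx" (3x3 intrinsics, pixels), "R" (3x3) and "t" (3): a world point X has camera coordinates R X + t. Camera axes: x right, y down, z forward; pixel columns grow to the right and rows downward; lengths in m; the calibration is good to about 2 mm. A picture is of the moment at which its call begins: read the wrist's pose just before it. get_calibration takes no time and is no camera call; for the wrist camera it gives the pose at the moment of the call.
- r.finish_job(): hands the job in; it is judged then, once.
Trained networks look in the newest picture that a camera, given by its name, has taken for a name from the list of things; names that differ only in an ending like _2 or _b are one class to them, and where a whole thing is asked for, a point or a joint stands for the part that bears it (a point fixed in the world has none). Each returns a list of dicts, best first, with "conf" (0 to 1); they miss things now and then, are a little off and sometimes report something else, mostly with a low value. They report only what shows in the picture. A call takes as long as a camera call.
- find_in(name, camera): "extent" ([left, top, right, bottom] in pixels, round what is visible of it).
- cut_out(name, camera): "region" (420x560 bool, what is visible of it) and "extent" ([left, top, right, bottom] in pixels, round what is visible of it).
- pinpoint(name, camera): "position" ([row, column] in pixels: a listed point, or the origin of a listed thing).
The state is a dict: "t": time; "qpos": joint angles; "joint_vel": joint speeds; "joint_torque": joint torques, N m; "ee_pos": TCP position; "orientation": TCP orientation; "ft_force": force on the tool from outside, world axes, zero at the start; "ft_torque": the same for the moment, N m; "finger_gap": finger opening in m; "finger_force": force on a finger pad.
Only numpy, scipy, OpenCV 4.12 (cv2) and the standard library are available. Lean on these libraries where they do the work, as an engineer would, in place of code of your own. Each camera call takes 0.05 s, during which the arm holds its last target. There are 200 camera calls.

## Task

Tidy the ledge before the next okey game: swing the sugar caddy's brass keeper bar well aside, set every small copper sugar tin flat down in a well of its own, and put every stray okey tile in the cherry wood tray. Once all the tins are in, swing the keeper bar shut over them until it snaps fully home in its catch. Leave the coffee pot, the big sugar box, the spoon holder and the tea glass where they stand.

Things in the scene. Friction and masses are not known exactly. Their poses are not given: they have to be found in the camera images.
- caddy: Sugar caddy fixed to the ledge: light beech strip 78 x 290 mm (its x by its y), 4 mm thick, with a row of four open square wells along its y. Origin at the centre of its underside, z up. Wells 46 x 46 mm inside, 52 mm apart, walls 6 mm thick; well floors 4 mm, wall tops 16 mm above the ledge. Pivot post (20 mm thick, 44 high) at its +y end, catch post at its -y end.
- catch (a point): Steel spring ball of the keeper's catch, 14 mm thick, top about 42 mm above the ledge, in a beech post 46 x 24 mm, 30 mm high, at the caddy's -y end (caddy x = 9.5, y = -122 mm). The closing bar's nose must ride over it, pushing it down.
- well0 (a point): Centre of the floor of well 0 (caddy x = 0, y = -78 mm; 4 mm above the ledge). Axes as the caddy's.
- well1 (a point): Centre of the floor of well 1 (caddy x = 0, y = -26 mm; 4 mm above the ledge). Axes as the caddy's.
- well2 (a point): Centre of the floor of well 2 (caddy x = 0, y = 26 mm; 4 mm above the ledge). Axes as the caddy's.
- well3 (a point): Centre of the floor of well 3 (caddy x = 0, y = 78 mm; 4 mm above the ledge). Axes as the caddy's.
- pivot (a point): Pivot of the brass keeper bar, on its vertical axis (caddy x = 0, y = 125 mm), at the height of the bar's underside, 45 mm above the ledge. Axes as the caddy's. The bar is 18 mm wide, 6 thick, 255 long from the pivot; a tin flat in a well passes under it.
- keeper (a joint): Angle of the keeper bar, rad. 0 = fully shut: over the row of wells, pointing to the caddy's -y. Grows as it swings level towards the caddy's +x (counter-clockwise from above), stop at 1.9; from 1.4 all wells are free. Stays where left (0.06 N m friction). Closing, its nose meets the spring ball at 0.09, needs some 3 to 8 N at the knob to pass, and snaps home below 0.01.
- keeper_knob (a point): Middle of the upright round wooden knob on the keeper bar, 110 mm from the pivot: 14 mm thick, from 51 to 87 mm above the ledge (this point at 69 mm). It turns with the bar and may be pinched from above or pushed.
- tray: Open cherry wood tile tray fixed to the ledge, 152 x 112 mm outside (its x by its y), 26 mm high, walls and floor 6 mm. Origin at the centre of its underside; z up.
- tin0: Small square copper sugar tin with a lid, 36 x 36 mm, 30 mm tall, about 45 g. Origin at its centre; z up through the lid. May be absent.
- tin1: Small square copper sugar tin with a lid, 36 x 36 mm, 30 mm tall, about 45 g. Origin at its centre; z up through the lid. May be absent.
- tin2: Small square copper sugar tin with a lid, 36 x 36 mm, 30 mm tall, about 45 g. Origin at its centre; z up through the lid. May be absent.
- tin3: Small square copper sugar tin with a lid, 36 x 36 mm, 30 mm tall, about 45 g. Origin at its centre; z up through the lid. May be absent.
- tile0: Stray okey game tile, plain cream, 40 x 30 mm (its x by its y), 11 mm thick, about 18 g, lying flat. Origin at its centre. May be absent.
- tile1: Stray okey game tile, plain cream, 40 x 30 mm (its x by its y), 11 mm thick, about 18 g, lying flat. Origin at its centre. May be absent.
- tile2: Stray okey game tile, plain cream, 40 x 30 mm (its x by its y), 11 mm thick, about 18 g, lying flat. Origin at its centre. May be absent.
- tile3: Stray okey game tile, plain cream, 40 x 30 mm (its x by its y), 11 mm thick, about 18 g, lying flat. Origin at its centre. May be absent.
- coffee_pot: Bystander, leave alone: squat blue enamel coffee pot, 112 mm wide over the belly, 102 tall, black handle and spout at the sides (160 mm over both). Origin under its centre.
- sugar_box: Bystander, leave alone: large lidded copper sugar box, 116 x 76 mm, 68 tall with its knob. Origin under its centre.
- spoon_holder: Bystander, leave alone: round brass spoon holder, 60 mm wide, 65 tall, with teaspoons sticking up to 120 mm. Origin under its centre.
- tea_glass: Bystander, leave alone: filled tea glass on a white saucer 110 mm wide, 85 mm tall. Origin under its centre.

How it is judged:
By the outcome, as a careful person would: the job done as asked, in the order asked, and still so for the second after the job is handed in, with the robot touching nothing.
Of tin0, tin1, tin2, tin3 only 3 to 4 are there at a start; the rules pass over those that are not, and their reading is None.
Of tile0, tile1, tile2, tile3 only 2 to 4 are there at a start; the rules pass over those that are not, and their reading is None.
At some moment in a run one of tin0, tin1, tin2, tin3, tile0, tile1, tile2, tile3 may be knocked a few centimetres aside while the robot is not near it.
Once in a run the grip may slacken for a moment while it holds something.
It also fails if it takes over 192 s, if anything falls off the work surface, if the arm or the gripper's body presses on something with over 40 N, if the wrist force passes 120 N, or if a joint passes its speed limit or range.

## Working session

There is one attempt and no reset: what is moved stays moved. The work goes in short steps, Python scripts to look and compute and a tool call to move; the robot and the scene stay as the last step left them, time stands still between calls to the robot, and variables do not carry over. Pictures are saved under pics/ and viewed, at most 14 in all, crops included, and the job is handed in when it is done.

Besides the shell and the picture viewer there is one more tool, called after "Request:" as name(argument=value, ...) on one line, values as JSON. servo_tool: Moves the arm, as the interface text tells. Shift numbers are shares of 0.04 m and turn numbers shares of 90 degrees, none past 1 either way. Its arguments: {"type":"object","properties":{"series":{"type":"array"},"squeeze":{"type":"number"}},"required":["series"]}

```bash
mkdir -p pics; cat > h.py <<'E'
import numpy as np, cv2
from rig import r, eyes, find_in, cut_out, pinpoint
from scipy.spatial.transform import Rotation as R
def px2w(cal,u,v,z=None,d=None):
    K,Rm,t=map(np.array,(cal["mtx"],cal["R"],cal["t"])); t=t.ravel()
    ray=np.linalg.inv(K)@[u,v,1.]
    c=-Rm.T@t; w=Rm.T@ray
    s=d if d is not None else (z-c[2])/w[2]
    return c+s*w
def cloud(cal,dep,mask):
    K,Rm,t=map(np.array,(cal["mtx"],cal["R"],cal["t"])); t=t.ravel()
    v,u=np.nonzero(mask&(dep>0)); d=dep[v,u]
    p=np.linalg.inv(K)@np.vstack([u,v,np.ones_like(u)])*d
    return (Rm.T@(p-t[:,None])).T
def save(img,n): cv2.imwrite("pics/"+n,img[:,:,::-1])
def rect(cal,dep,mask,htop):
    """min area rect of the top face points"""
    P=cloud(cal,dep,mask); P=P[abs(P[:,2]-htop)<0.005]
    if len(P)<10: return None
    (c,s,a)=cv2.minAreaRect((P[:,:2]*1000).astype(np.float32))
    return np.round(c,1),np.round(s,1),round(a,1),len(P),round(float(np.median(P[:,2]))*1000,1)
E
python3 - <<'E'
from h import *
s=r.read_state(); print({k:np.round(v,3) for k,v in s.items()}, r.tips_ahead)
for n in ("top","scene"):
    im,d=eyes.get_image(n); save(im,n+"0.png"); c=eyes.get_calibration(n)
    print(n,np.round(-np.array(c["R"]).T@np.array(c["t"]).ravel(),3))
    if n=="top":
        for nm,h in (("tin0",.03),("tile0",.011)):
            for o in cut_out(nm,n): print(nm,round(o["conf"],2),o["extent"],rect(c,d,o["region"],h))
        for nm,z in (("well0",.004),("well1",.004),("well2",.004),("well3",.004),("pivot",.051),("keeper_knob",.069),("catch",.04),("tray",.006),("caddy",.004)):
            for o in pinpoint(nm,n)[:2]:
                v,u=o["position"]; print(nm,round(o["conf"],2),np.round([u,v]),np.round(px2w(c,u,v,z=z)*1000))
E
```

```text
{'t': np.float64(0.0), 'qpos': array([-1.236,  0.125,  1.652, -0.   ,  1.368, -0.083]), 'joint_vel': array([-0.   ,  0.001, -0.001,  0.001,  0.   , -0.   ]), 'joint_torque': array([-0.0000e+00, -4.2361e+01, -3.6545e+01, -0.0000e+00,  7.0000e-03,
        0.0000e+00]), 'ee_pos': array([ 0.264, -0.594,  0.255]), 'orientation': array([-3.071, -0.651,  0.   ]), 'ft_force': array([ 0.491, -0.28 ,  0.058]), 'ft_torque': array([ 0.019, -0.002,  0.029]), 'finger_force': np.float64(0.0), 'finger_gap': np.float64(0.085)} 0.025
top [0.341 0.009 1.299]
tin0 0.62 [353.9, 200.8, 374.6, 217.8] (array([ 475.8, -205.8]), array([35.6, 36.5]), 34.5, 175, 29.6)
tin0 0.55 [270.3, 131.6, 288.8, 151.3] (array([660.7,  30.7]), array([36.5, 35.7]), 15.1, 164, 29.6)
tin0 0.54 [331.3, 168.1, 350.5, 189.9] (array([ 554.1, -139.5]), array([35.7, 36.6]), 40.9, 172, 29.2)
tin0 0.44 [320.9, 208.3, 339.8, 230.6] (array([ 453.4, -112.5]), array([34.8, 35.8]), 19.1, 175, 29.3)
tile0 0.56 [353.1, 138.2, 365.7, 147.7] (array([ 660.2, -193. ]), array([29.7, 40.2]), 0.9, 146, 10.8)
tile0 0.5 [161.2, 142.8, 271.9, 230.5] (a
[... 243 characters left out ...]
9.3]), 87.6, 922, 7.9)
well0 0.95 [186. 212.] [463. 270.   4.]
well0 0.9 [246. 206.] [481. 111.   4.]
well1 0.95 [186. 212.] [463. 270.   4.]
well1 0.9 [246. 206.] [481. 111.   4.]
well2 0.95 [186. 212.] [463. 270.   4.]
well2 0.9 [246. 206.] [481. 111.   4.]
well3 0.95 [186. 212.] [463. 270.   4.]
well3 0.9 [246. 206.] [481. 111.   4.]
pivot 0.77 [164. 216.] [447. 318.  51.]
pivot 0.62 [126. 267.] [317. 409.  51.]
keeper_knob 0.42 [244. 206.] [476. 111.  69.]
catch 0.84 [259. 197.] [502.  76.  40.]
catch 0.69 [343. 183.] [ 544. -143.   40.]
tray 0.92 [414. 184.] [ 548. -339.    6.]
tray 0.61 [328. 217.] [ 457. -109.    6.]
caddy 0.69 [218. 210.] [469. 186.   4.]
scene [ 0.814 -0.593  0.77 ]
```

```bash
python3 -c "
import cv2
a=cv2.imread('pics/top0.png'); cv2.imwrite('pics/top0c.png',cv2.resize(a[90:290,90:470],None,fx=2.1,fy=2.1,interpolation=3))"
```

```text
(no output)
```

View pics/top0c.png

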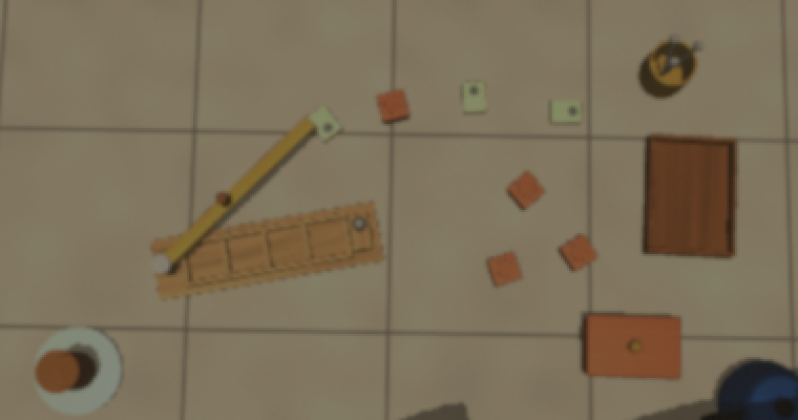

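View pics/scene0.png

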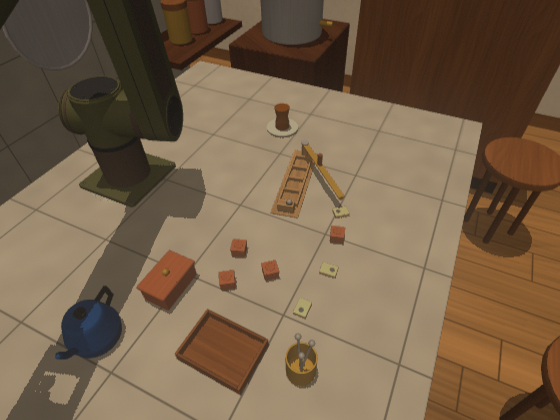

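The top view (2.1x crop) shows the bar half open, from its pivot at crop (163,263) to its nose at (315,120). Four tins are at (393,105), (525,190), (505,268) and (578,252). There are three tiles: (474,97), (565,111), and one beside the bar's nose at (325,123). The tray is at (690,195). Next I'll fit the caddy, bar, tray and third tile.

```bash
python3 - <<'E'
from h import *
im,d=eyes.get_image("top"); c=eyes.get_calibration("top")
A=cloud(c,d,np.ones(d.shape,bool))
def mr(P):
    cc,s,a=cv2.minAreaRect((P[:,:2]*1000).astype(np.float32)); return np.round(cc,1),np.round(s,1),round(a,2),len(P)
def box(P,x0,x1,y0,y1,z0,z1): return P[(P[:,0]>x0)&(P[:,0]<x1)&(P[:,1]>y0)&(P[:,1]<y1)&(P[:,2]>z0)&(P[:,2]<z1)]
print("base",mr(box(A,.38,.56,.02,.37,.0025,.025)))
print("walls",mr(box(A,.38,.54,.06,.33,.012,.020)))
B=box(A,.40,.72,.0,.36,.046,.056); print("bar",mr(B))
K=box(A,.42,.72,.02,.30,.075,.095); print("knob",np.round(K.mean(0)*1000),len(K))
C=box(A,.46,.53,.03,.11,.025,.045); print("catchpost",mr(C))
T=box(A,.58,.70,.04,.17,.0075,.014); print("tile3",mr(T))
T=box(A,.45,.64,-.43,-.27,.020,.03); print("tray",mr(T))
T=box(A,.40,.52,.27,.36,.040,.060); print("pivot",mr(T),np.round(T.mean(0)*1000))
s=r.read_state(); print(np.round(R.from_rotvec(s["orientation"]).as_matrix(),3))
for nm in ("tile0","pivot","keeper_knob","catch"):
    for o in find_in(nm,"top")[:4]: print(nm,round(o["conf"],2),np.round(o["extent"]))
E
```

```text
base (array([470.2, 194.9]), array([349.6, 179.2]), 89.95, 2699)
walls (array([472.8, 195.2]), array([ 58.7, 239.9]), 11.18, 493)
bar (array([541.2, 215. ]), array([143. , 260.4]), 16.52, 653)
knob [529. 234.  85.] 28
catchpost (array([497.4,  68.4]), array([46.4, 23.9]), 11.37, 148)
tile3 (array([639.9, 118.9]), array([39.5, 28.9]), 37.92, 111)
tray (array([ 551.7, -349.2]), array([113.9, 153.2]), 87.66, 460)
pivot (array([468.2, 291.6]), array([23.7, 77.1]), 44.09, 206) [467. 295.  51.]
[[ 0.914  0.406 -0.   ]
 [ 0.406 -0.914 -0.   ]
 [-0.     0.    -1.   ]]
tile0 0.74 [355. 137. 365. 151.]
tile0 0.72 [235. 136. 253. 156.]
tile0 0.64 [309. 129. 320. 142.]
tile0 0.44 [106. 246. 151. 289.]
pivot 0.72 [164. 148. 273. 234.]
pivot 0.37 [368. 239. 417. 271.]
keeper_knob 0.66 [164. 147. 240. 220.]
catch 0.73 [160. 146. 274. 235.]
catch 0.18 [393. 107. 426. 138.]
```

```bash
cat >> h.py <<'E'
def plan(wps,step=36.,turn=6.6):
    """wps: (x,y,z mm, psi deg or None, grip, [n hold rows]); prints servo rows, 12 per line"""
    s=r.read_state(); p=np.array(s["ee_pos"])*1000; M=R.from_rotvec(s["orientation"]).as_matrix()
    psi=np.degrees(np.arctan2(M[1,0],M[0,0])); rows=[]
    for w in wps:
        x,y,z,ps,g=w[:5]; hold=w[5] if len(w)>5 else 0
        st=w[6] if len(w)>6 else step
        tgt=np.array([x,y,z],float); ps=psi if ps is None else ps
        dp=(ps-psi+90)%180-90
        if ps>=1000: dp=ps-1000-psi
        n=int(max(1,np.ceil(np.linalg.norm(tgt-p)/st),np.ceil(abs(dp)/turn)))
        p0,ps0=p.copy(),psi
        for i in range(1,n+1):
            t=p0+(tgt-p0)*i/n; a=np.radians(psi)
            T=np.array([[np.cos(a),np.sin(a),0],[np.sin(a),-np.cos(a),0],[0,0,-1]])
            sh=np.round(T.T@(t-p)/40,2); p=p+T@sh*40
            tr=round(float(-(ps0+dp*i/n-psi)/90),3); psi-=tr*90
            rows.append([[float(v)+0. for v in sh],tr+0.,g])
        rows+=[[[0,0,0],0,g]]*hold
    for i in range(0,len(rows),12): print(str(rows[i:i+12]).replace(" ","").replace("0.0,","0,").replace("0.0]","0]"))
    print(len(rows),"end",np.round(p,1),round(psi,1))
def st():
    s=r.read_state(); M=R.from_rotvec(s["orientation"]).as_matrix()
    print("t",round(float(s["t"]),2),np.round(np.array(s["ee_pos"])*1000,1),"psi",round(float(np.degrees(np.arctan2(M[1,0],M[0,0]))),1),"q6",round(float(s["qpos"][5]),2),"gap",round(float(s["finger_gap"])*1000,1),np.round(s["ft_force"],1),round(float(s["finger_force"]),1))
O=np.array([464.2,186.2]); A=np.radians(11.3)
X=np.array([np.cos(A),np.sin(A)]); Y=np.array([-X[1],X[0]])
cad=lambda x,y: O+x*X+y*Y
well=[cad(0,v) for v in (-78,-26,26,78)]
PIV=cad(0,125)
def knob(k,off=0.,rad=110):
    th=k-np.pi/2+A; d=np.array([np.cos(th),np.sin(th)]); return PIV+rad*d+off*np.array([-d[1],d[0]])
E
python3 - <<'E'
from h import *
print([np.round(w,1) for w in well],PIV,knob(.68))
s0=knob(.68,-36)
plan([(*s0,180,None,-1),(*s0,84,None,-1)]+[(*knob(k,-20),84,None,-1) for k in (.68,.9,1.1,1.3,1.5,1.62)]+[(*knob(1.6,-40),84,None,-1),(*knob(1.6,-40),200,None,-1)])
E
```

```text
[array([479.5, 109.7]), array([469.3, 160.7]), array([459.1, 211.7]), array([448.9, 262.7])] [439.70673197 308.77683232] [524.29299556 238.45497219]
[[[0.57,-0.67,0.08],0,-1],[[0.56,-0.66,0.08],0,-1],[[0.57,-0.67,0.08],0,-1],[[0.57,-0.66,0.08],0,-1],[[0.56,-0.67,0.08],0,-1],[[0.57,-0.67,0.08],0,-1],[[0.56,-0.66,0.08],0,-1],[[0.57,-0.67,0.08],0,-1],[[0.57,-0.66,0.08],0,-1],[[0.56,-0.67,0.08],0,-1],[[0.57,-0.66,0.07],0,-1],[[0.57,-0.67,0.08],0,-1]]
[[[0.56,-0.67,0.08],0,-1],[[0.57,-0.66,0.08],0,-1],[[0.57,-0.67,0.08],0,-1],[[0.56,-0.66,0.08],0,-1],[[0.57,-0.67,0.08],0,-1],[[0.56,-0.67,0.08],0,-1],[[0.57,-0.66,0.08],0,-1],[[0.57,-0.67,0.08],0,-1],[[0.56,-0.66,0.08],0,-1],[[0.57,-0.67,0.08],0,-1],[[0.57,-0.67,0.08],0,-1],[[0.56,-0.66,0.08],0,-1]]
[[[0,0,0.8],0,-1],[[0,0,0.8],0,-1],[[0,0,0.8],0,-1],[[0.36,-0.18,0],0,-1],[[0.57,-0.23,0],0,-1],[[0.46,-0.32,0],0,-1],[[0.39,-0.4,0],0,-1],[[0.3,-0.47,0],0,-1],[[0.13,-0.3,0],0,-1],[[-0.11,0.54,0],0,-1],[[0,0,-0.73],0,-1],[[0,0,-0.72],0,-1]]
[[[0,0,-0.73],0,-1],[[0,0,-0.72],0,-1]]
38 end [555.9 294.5 199.9] 23.9
```

Request:
servo_tool(series=[[[0.57,-0.67,0.08],0,-1],[[0.57,-0.66,0.08],0,-1],[[0.57,-0.67,0.08],0,-1],[[0.57,-0.66,0.08],0,-1],[[0.56,-0.67,0.08],0,-1],[[0.57,-0.67,0.08],0,-1],[[0.56,-0.66,0.08],0,-1],[[0.57,-0.67,0.08],0,-1],[[0.57,-0.66,0.08],0,-1],[[0.56,-0.67,0.08],0,-1],[[0.57,-0.66,0.07],0,-1],[[0.57,-0.67,0.08],0,-1]])

```text
t: 1.9
ee_pos: [0.3832, -0.1899, 0.2185]
orientation: [3.073, 0.651, 0.001]
ft_force: [2.2, 0.2, -0.1]
finger_gap: 0.0
finger_force: 0.0
```

Request:
servo_tool(series=[[[0.56,-0.67,0.08],0,-1],[[0.57,-0.66,0.08],0,-1],[[0.57,-0.67,0.08],0,-1],[[0.56,-0.66,0.08],0,-1],[[0.57,-0.67,0.08],0,-1],[[0.56,-0.67,0.08],0,-1],[[0.57,-0.66,0.08],0,-1],[[0.57,-0.67,0.08],0,-1],[[0.56,-0.66,0.08],0,-1],[[0.57,-0.67,0.08],0,-1],[[0.57,-0.67,0.08],0,-1],[[0.56,-0.66,0.08],0,-1]])

```text
t: 2.9
ee_pos: [0.5018, 0.2128, 0.1799]
orientation: [3.073, 0.652, 0.001]
ft_force: [0.6, -0.7, 1.0]
finger_gap: 0.0001
finger_force: 0.0
```

```bash
python3 - <<'E'
from h import *
st()
s0=knob(.68,-36)
plan([(*s0,84,None,-1)]+[(*knob(k,-20),84,None,-1,0,15) for k in (.68,.9,1.1,1.3,1.5,1.62)]+[(*knob(1.6,-40),84,None,-1),(*knob(1.6,-40),200,None,-1)])
im,d=eyes.get_image("wrist"); save(im,"w1.png")
E
```

```text
t 2.9 [501.8 212.8 179.9] psi 24.0 q6 1.46 gap 0.1 [ 0.6 -0.7  1. ] 0.0
[[[-0.01,0.01,0.8],0,-1],[[-0.01,0.02,0.8],0,-1],[[-0.01,0.01,0.8],0,-1],[[0.18,-0.09,0],0,-1],[[0.18,-0.09,0],0,-1],[[0.28,-0.11,0],0,-1],[[0.28,-0.12,0],0,-1],[[0.23,-0.16,0],0,-1],[[0.23,-0.15,0],0,-1],[[0.2,-0.2,0],0,-1],[[0.19,-0.2,0],0,-1],[[0.15,-0.24,0],0,-1]]
[[[0.16,-0.23,0],0,-1],[[0.13,-0.31,0],0,-1],[[-0.12,0.54,0],0,-1],[[0,0,-0.73],0,-1],[[0,0,-0.72],0,-1],[[0,0,-0.73],0,-1],[[0,0,-0.72],0,-1]]
19 end [555.6 294.6 199.9] 24.0
```

View pics/w1.png

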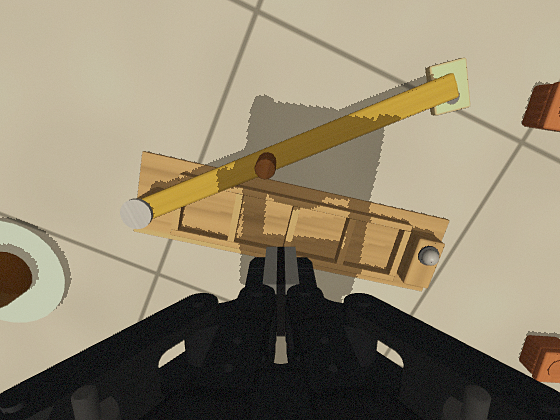

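The wrist view shows the knob at (265,165), ahead of the shut fingertips at (283,255), which can go down clear of it. The third tile, at (447,85), lies partly under the bar's nose.

Request:
servo_tool(series=[[[0,0.01,0.8],0,-1],[[-0.01,0.02,0.8],0,-1],[[-0.01,0.01,0.8],0,-1],[[0.18,-0.09,0],0,-1],[[0.18,-0.09,0],0,-1],[[0.28,-0.11,0],0,-1],[[0.28,-0.12,0],0,-1],[[0.23,-0.16,0],0,-1],[[0.23,-0.15,0],0,-1],[[0.2,-0.2,0],0,-1],[[0.19,-0.2,0],0,-1],[[0.15,-0.24,0],0,-1]])

```text
t: 3.95
ee_pos: [0.5507, 0.2911, 0.0848]
orientation: [-3.073, -0.651, -0.003]
ft_force: [0.4, 0.0, 0.6]
finger_gap: 0.0
finger_force: 0.4
```

Request:
servo_tool(series=[[[0.16,-0.23,0],0,-1],[[0.13,-0.31,0],0,-1],[[0,0,0],0,-1],[[-0.12,0.54,0],0,0.4],[[0,0,-0.75],0,0.4],[[0,0,-0.75],0,0.4],[[0,0,-0.75],0,0.4],[[0,0,0],0,0.4]])

```text
t: 4.62
ee_pos: [0.5594, 0.2947, 0.1819]
orientation: [-3.071, -0.651, -0.02]
ft_force: [0.9, 1.7, 1.5]
finger_gap: 0.0592
finger_force: 0.0
```

```bash
python3 - <<'E'
from h import *
st()
im,d=eyes.get_image("wrist"); c=eyes.get_calibration("wrist"); save(im,"w2.png")
A=cloud(c,d,np.ones(d.shape,bool))
def mr(P):
    cc,s,a=cv2.minAreaRect((P[:,:2]*1000).astype(np.float32)); return np.round(cc,1),np.round(s,1),round(a,2),len(P)
def box(P,x0,x1,y0,y1,z0,z1): return P[(P[:,0]>x0)&(P[:,0]<x1)&(P[:,1]>y0)&(P[:,1]<y1)&(P[:,2]>z0)&(P[:,2]<z1)]
K=box(A,.42,.72,.25,.45,.083,.095);print("knob",len(K) and np.round(K.mean(0)*1000,1),len(K))
print("catchpost",mr(box(A,.46,.53,.03,.11,.027,.031)))
print("walls",mr(box(A,.38,.54,.06,.33,.0145,.0175)))
print("base",mr(box(A,.38,.56,.02,.37,.0025,.006)))
im,d=eyes.get_image("top"); c=eyes.get_calibration("top")
for o in cut_out("tin0","top")[:6]: print(round(o["conf"],2),rect(c,d,o["region"],.03))
for o in cut_out("tile0","top")[:6]: print(round(o["conf"],2),rect(c,d,o["region"],.011))
E
```

```text
t 4.62 [559.4 294.7 181.9] psi 23.9 q6 1.55 gap 59.2 [0.9 1.7 1.5] 0.0
knob [555.6 336.3  84.5] 309
catchpost (array([0., 0.]), array([0., 0.]), 0.0, 0)
walls (array([469.8, 200.7]), array([ 58.1, 212.8]), 10.93, 912)
base (array([472. , 189.1]), array([ 78. , 288.3]), 11.11, 3166)
0.74 (array([ 554. , -139.6]), array([35.5, 36.2]), 40.7, 168, 29.4)
0.66 (array([ 453.8, -111.9]), array([34.1, 35.8]), 16.2, 168, 29.4)
0.63 (array([ 475. , -205.8]), array([34.1, 36. ]), 34.4, 151, 29.1)
0.66 (array([639.9, 120.1]), array([41.5, 31. ]), 38.2, 153, 11.0)
0.59 (array([677.2, -73.9]), array([38.6, 29.5]), 5.1, 138, 11.2)
0.5 (array([ 660.3, -193.5]), array([30.6, 38.6]), 1.2, 146, 10.9)
```

View pics/w2.png

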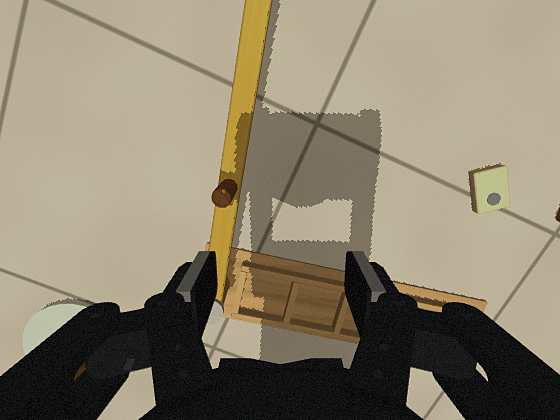

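The bar is aside: the wrist view has the knob at (224,193), and the bar runs straight ahead. The caddy fits differ by up to 8 mm, so I'll take one clear view from above it.

```bash
python3 - <<'E'
from h import *
plan([(430,175,240,11,.4,1)])
E
```

```text
[[[-0.68,0.24,-0.28],0.024,0.4],[[-0.66,0.26,-0.28],0.024,0.4],[[-0.66,0.29,-0.28],0.024,0.4],[[-0.64,0.31,-0.28],0.024,0.4],[[-0.64,0.33,-0.28],0.024,0.4],[[-0.62,0.36,-0.28],0.024,0.4],[[0,0,0],0,0.4]]
7 end [429.8 175.  240. ] 11.0
```

Request:
servo_tool(series=[[[-0.68,0.24,-0.28],0.024,0.4],[[-0.66,0.26,-0.28],0.024,0.4],[[-0.66,0.29,-0.28],0.024,0.4],[[-0.64,0.31,-0.28],0.024,0.4],[[-0.64,0.33,-0.28],0.024,0.4],[[-0.62,0.36,-0.28],0.024,0.4],[[0,0,0],0,0.4],[[0,0,0],0,0.4]])

```text
t: 5.48
ee_pos: [0.4297, 0.1745, 0.2404]
orientation: [-3.127, -0.299, -0.0]
ft_force: [0.6, 0.9, 0.1]
finger_gap: 0.0595
finger_force: 0.0
```

```bash
python3 - <<'E'
from h import *
st()
c=eyes.get_calibration("wrist"); im,d=eyes.get_image("wrist"); save(im,"w3.png")
A=cloud(c,d,np.ones(d.shape,bool))
def mr(P):
    cc,s,a=cv2.minAreaRect((P[:,:2]*1000).astype(np.float32)); return np.round(cc,1),np.round(s,1),round(a,2),len(P)
def box(P,x0,x1,y0,y1,z0,z1): return P[(P[:,0]>x0)&(P[:,0]<x1)&(P[:,1]>y0)&(P[:,1]<y1)&(P[:,2]>z0)&(P[:,2]<z1)]
print("post",mr(box(A,.45,.55,.02,.12,.028,.032)))
print("ball",[np.round(np.median(q,0)*1000,1) for q in [box(A,.45,.55,.02,.12,.036,.05)]])
print("walls",mr(box(A,.38,.56,.06,.33,.0145,.0175)))
print("base",mr(box(A,.38,.56,.02,.37,.0025,.006)))
for n,z in (("well0",.004),("pivot",.051),("catch",.04)):
  for o in pinpoint(n,"wrist")[:5]:
    v,u=o["position"]; print(n,round(o["conf"],2),np.round(px2w(c,u,v,z=z)*1000))
im,d=eyes.get_image("top"); c=eyes.get_calibration("top")
for o in cut_out("tin0","top")[:6]: print(round(o["conf"],2),rect(c,d,o["region"],.03))
E
```

```text
t 5.48 [429.7 174.5 240.4] psi 10.9 q6 1.65 gap 59.5 [0.6 0.9 0.1] 0.0
post (array([496.3,  69.9]), array([45.5, 24.5]), 11.43, 867)
ball [array([505.7,  73.3,  40.1])]
walls (array([471.8, 195. ]), array([ 57.2, 232.3]), 10.95, 3576)
base (array([470.5, 195.7]), array([348.1, 178.5]), 89.97, 13553)
well0 0.95 [469. 213.   4.]
well0 0.88 [456. 268.   4.]
well0 0.77 [478. 161.   4.]
pivot 0.88 [452. 308.  51.]
catch 0.69 [506.  71.  40.]
0.77 (array([660.5,  31.1]), array([36.7, 34.8]), 16.6, 167, 29.2)
0.62 (array([ 709.4, -318.5]), array([54.5, 58.4]), 42.0, 61, 30.1)
0.57 (array([ 554.1, -138.7]), array([34.2, 36.3]), 40.8, 164, 29.3)
0.56 (array([ 453.4, -112.5]), array([35.1, 35.8]), 18.8, 177, 29.6)
0.47 (array([ 475.5, -205.3]), array([35.6, 35.7]), 34.4, 177, 29.1)
```

View pics/w3.png

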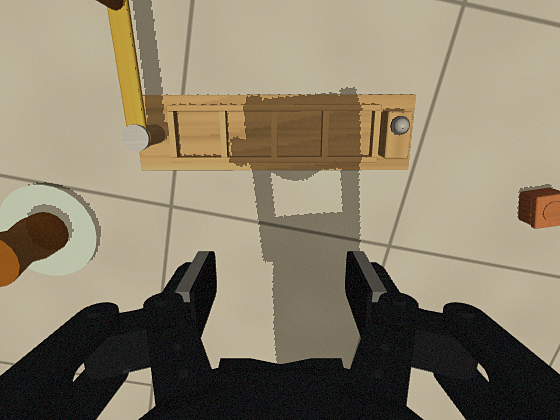

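The caddy is at (472,190) with yaw 11.1°. The ball, wells, base and knob radius all agree with that. Now the far tin.

```bash
sed -i 's/^O=.*/O=np.array([472.,190.]); A=np.radians(11.1)/' h.py; cat >> h.py <<'E'
def pick(x,y,psi,z=38,g=.4,hop=130):
    plan([(x,y,hop,psi,g),(x,y,z+6,None,g),(x,y,z,None,g,1),(x,y,z,None,-1,5),(x,y,125,None,-1)])
def put(x,y,psi,z=44,g=.1,hop=125):
    plan([(x,y,hop,psi,-1,1),(x,y,z+8,None,-1),(x,y,z,None,-1,1),(x,y,z,None,g,2),(x,y,hop,None,g)])
E
python3 - <<'E'
from h import *
print(np.round(well,1))
pick(660.5,31.1,1106.6)
E
```

```text
[[487.  113.5]
 [477.  164.5]
 [467.  215.5]
 [457.  266.5]]
[[[0.33,0.31,0.18],-0.071,0.4],[[0.29,0.34,0.19],-0.071,0.4],[[0.26,0.38,0.18],-0.07,0.4],[[0.21,0.4,0.18],-0.071,0.4],[[0.16,0.42,0.19],-0.071,0.4],[[0.12,0.44,0.18],-0.071,0.4],[[0.07,0.44,0.18],-0.071,0.4],[[0.02,0.46,0.19],-0.07,0.4],[[-0.03,0.45,0.18],-0.071,0.4],[[-0.09,0.44,0.18],-0.071,0.4],[[-0.13,0.43,0.19],-0.071,0.4],[[-0.18,0.42,0.18],-0.071,0.4]]
[[[-0.22,0.39,0.18],-0.07,0.4],[[-0.27,0.37,0.19],-0.071,0.4],[[-0.3,0.34,0.18],-0.071,0.4],[[0,0,0.72],0,0.4],[[0,0,0.71],0,0.4],[[0,0,0.72],0,0.4],[[0,0,0.15],0,0.4],[[0,0,0],0,0.4],[[0,0,0],0,-1],[[0,0,0],0,-1],[[0,0,0],0,-1],[[0,0,0],0,-1]]
[[[0,0,0],0,-1],[[0,0,0],0,-1],[[0,0,-0.72],0,-1],[[0,0,-0.73],0,-1],[[0,0,-0.72],0,-1]]
29 end [660.7  31.2 124.8] 106.6
```

Request:
servo_tool(series=[[[0.33,0.31,0.18],-0.071,0.4],[[0.29,0.34,0.19],-0.071,0.4],[[0.26,0.38,0.18],-0.07,0.4],[[0.21,0.4,0.18],-0.071,0.4],[[0.16,0.42,0.19],-0.071,0.4],[[0.12,0.44,0.18],-0.071,0.4],[[0.07,0.44,0.18],-0.071,0.4],[[0.02,0.46,0.19],-0.07,0.4],[[-0.03,0.45,0.18],-0.071,0.4],[[-0.09,0.44,0.18],-0.071,0.4],[[-0.13,0.43,0.19],-0.071,0.4],[[-0.18,0.42,0.18],-0.071,0.4]], squeeze=30)

```text
t: 6.78
ee_pos: [0.6151, 0.0592, 0.1516]
orientation: [-2.262, -2.178, 0.002]
ft_force: [-0.1, -0.5, 1.0]
finger_gap: 0.0593
finger_force: 0.0
```

Request:
servo_tool(series=[[[-0.22,0.39,0.18],-0.07,0.4],[[-0.27,0.37,0.19],-0.071,0.4],[[-0.3,0.34,0.18],-0.071,0.4],[[0,0,0],0,0.4],[[0,0,0],0,0.4]])

```text
t: 7.2
ee_pos: [0.6604, 0.0306, 0.1294]
orientation: [-1.88, -2.514, 0.002]
ft_force: [-0.3, -0.6, 0.1]
finger_gap: 0.0599
finger_force: 0.0
```

```bash
python3 - <<'E'
from h import *
st()
c=eyes.get_calibration("wrist"); im,d=eyes.get_image("wrist"); save(im,"w4.png")
for o in cut_out("tin0","wrist")[:3]: print(round(o["conf"],2),o["extent"],rect(c,d,o["region"],.03))
pick(660.5,31.1,1106.6)
E
```

```text
t 7.2 [660.4  30.6 129.4] psi 106.4 q6 -0.32 gap 59.9 [-0.3 -0.6  0.1] 0.0
0.84 [258.2, 178.0, 308.1, 238.4] (array([660.4,  32.6]), array([34.7, 36.3]), 15.2, 2477, 30.3)
0.64 [2.9, 273.9, 18.6, 326.6] (array([ 474.2, -117.5]), array([1.1, 8.6]), 13.4, 16, 25.8)
0.55 [77.3, 366.9, 86.2, 374.5] (array([ 542.4, -140.3]), array([12.1,  4. ]), 64.6, 51, 30.8)
[[[-0.01,0.01,0.02],-0.001,0.4],[[0,0,0.72],0,0.4],[[0,0,0.71],0,0.4],[[0,0,0.72],0,0.4],[[0,0,0.15],0,0.4],[[0,0,0],0,0.4],[[0,0,0],0,-1],[[0,0,0],0,-1],[[0,0,0],0,-1],[[0,0,0],0,-1],[[0,0,0],0,-1],[[0,0,0],0,-1]]
[[[0,0,-0.73],0,-1],[[0,0,-0.72],0,-1],[[0,0,-0.73],0,-1]]
15 end [660.6  31.  125.1] 106.6
```

Request:
servo_tool(series=[[[0.02,0,0.02],0,0.4],[[0,0,0.72],0,0.4],[[0,0,0.71],0,0.4],[[0,0,0.72],0,0.4],[[0,0,0.15],0,0.4],[[0,0,0],0,0.4],[[0,0,0],0,-1],[[0,0,0],0,-1],[[0,0,0],0,-1],[[0,0,0],0,-1],[[0,0,0],0,-1],[[0,0,0],0,-1]])

```text
t: 8.3
ee_pos: [0.6621, 0.0315, 0.0412]
orientation: [1.876, 2.515, 0.004]
ft_force: [-1.0, 0.5, 7.0]
finger_gap: 0.0353
finger_force: 31.2
```

Request:
servo_tool(series=[[[0,0,-0.72],0,-1],[[0,0,-0.73],0,-1],[[0,0,-0.73],0,-1],[[0,0,0],0,-1]])

```text
t: 8.63
ee_pos: [0.6644, 0.0313, 0.1339]
orientation: [1.872, 2.51, 0.011]
ft_force: [1.3, 0.1, 1.1]
finger_gap: 0.0353
finger_force: 30.5
```

```bash
python3 - <<'E'
from h import *
st(); put(*well[3],1101.1)
E
```

```text
t 8.63 [664.4  31.3 133.9] psi 106.6 q6 -0.32 gap 35.3 [1.3 0.1 1.1] 30.5
[[[0.79,-0.37,0.02],0.007,-1],[[0.79,-0.37,0.03],0.006,-1],[[0.78,-0.38,0.02],0.007,-1],[[0.78,-0.39,0.03],0.007,-1],[[0.77,-0.4,0.02],0.007,-1],[[0.77,-0.41,0.03],0.006,-1],[[0.77,-0.42,0.02],0.007,-1],[[0.76,-0.42,0.03],0.007,-1],[[0.76,-0.43,0.02],0.007,-1],[[0,0,0],0,-1],[[0,0,0.61],0,-1],[[0,0,0.61],0,-1]]
[[[0,0,0.61],0,-1],[[0,0,0.2],0,-1],[[0,0,0],0,-1],[[0,0,0],0,0.1],[[0,0,0],0,0.1],[[0,0,0],0,0.1],[[0,0,-0.68],0,0.1],[[0,0,-0.67],0,0.1],[[0,0,-0.68],0,0.1]]
21 end [457.  266.7 125.1] 101.1
```

Request:
servo_tool(series=[[[0.79,-0.37,0.02],0.007,-1],[[0.79,-0.37,0.03],0.006,-1],[[0.78,-0.38,0.02],0.007,-1],[[0.78,-0.39,0.03],0.007,-1],[[0.77,-0.4,0.02],0.007,-1],[[0.77,-0.41,0.03],0.006,-1],[[0.77,-0.42,0.02],0.007,-1],[[0.76,-0.42,0.03],0.007,-1],[[0.76,-0.43,0.02],0.007,-1],[[0,0,0],0,-1],[[0,0,0],0,-1]])

```text
t: 9.55
ee_pos: [0.4516, 0.2678, 0.1167]
orientation: [1.993, 2.428, -0.0]
ft_force: [-0.1, -1.1, 0.0]
finger_gap: 0.0352
finger_force: 30.5
```

```bash
python3 - <<'E'
from h import *
st(); 
c=eyes.get_calibration("wrist"); im,d=eyes.get_image("wrist"); save(im,"w5.png")
st(); put(*well[3],1101.1)
E
```

```text
t 9.55 [451.6 267.8 116.7] psi 101.3 q6 0.24 gap 35.2 [-0.1 -1.1  0. ] 30.5
t 9.6 [452.5 267.1 116.8] psi 101.2 q6 0.24 gap 34.9 [ 0.5 -0.8 -0.4] 30.5
[[[-0.04,0.11,-0.2],0.001,-1],[[0,0,0],0,-1],[[0,0,0.61],0,-1],[[0,0,0.6],0,-1],[[0,0,0.61],0,-1],[[0,0,0.2],0,-1],[[0,0,0],0,-1],[[0,0,0],0,0.1],[[0,0,0],0,0.1],[[0,0,0],0,0.1],[[0,0,-0.67],0,0.1],[[0,0,-0.68],0,0.1]]
[[[0,0,-0.67],0,0.1]]
13 end [457.1 266.4 124.8] 101.1
```

View pics/w5.png

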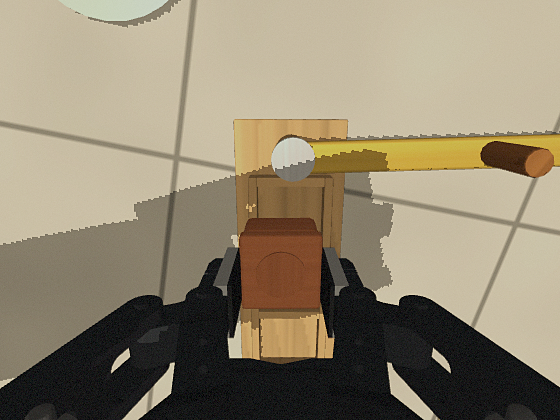

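The wrist view shows the tin held squarely at (281,265), lined up with the strip. Now lower it into well 3.

Request:
servo_tool(series=[[[-0.02,0.12,0],0,-1],[[0,0,0.6],0,-1],[[0,0,0.6],0,-1],[[0,0,0.4],0,-1],[[0,0,0.2],0,-1],[[0,0,0],0,-1],[[0,0,0],0,-1]])

```text
t: 10.18
ee_pos: [0.4591, 0.2662, 0.045]
orientation: [1.999, 2.423, 0.001]
ft_force: [0.3, -0.2, -0.2]
finger_gap: 0.0354
finger_force: 32.0
```

```bash
python3 - <<'E'
from h import *
st()
E
```

```text
t 10.18 [459.1 266.2  45. ] psi 101.0 q6 0.23 gap 35.4 [ 0.3 -0.2 -0.2] 32.0
```

Request:
servo_tool(series=[[[0,0,0.03],0,-1],[[0,0,0],0,0.1],[[0,0,0],0,0.1],[[0,0,-0.2],0,0.1],[[0,0,-0.7],0,0.1],[[0,0,-0.8],0,0.1],[[0,0,-0.5],0,0.4],[[0,0,0],0,0.4],[[0,0,0],0,0.4],[[0,0,0],0,0.4]])

```text
t: 11.02
ee_pos: [0.4572, 0.2668, 0.1313]
orientation: [-1.997, -2.425, 0.001]
ft_force: [-0.7, 0.1, -0.4]
finger_gap: 0.06
finger_force: 0.0
```

```bash
python3 - <<'E'
from h import *
st()
c=eyes.get_calibration("wrist"); im,d=eyes.get_image("wrist")
for o in cut_out("tin0","wrist")[:2]: print(round(o["conf"],2),rect(c,d,o["region"],.034))
im,d=eyes.get_image("top"); c=eyes.get_calibration("top")
for o in cut_out("tin0","top")[:6]: print(round(o["conf"],2),rect(c,d,o["region"],.03))
pick(453.5,-112.3,1108.5)
E
```

```text
t 11.02 [457.2 266.8 131.3] psi 101.1 q6 0.23 gap 60.0 [-0.7  0.1 -0.4] 0.0
0.59 (array([458.6, 267.8]), array([36. , 36.7]), 11.1, 2591, 34.3)
0.27 None
0.52 (array([ 475.7, -205.6]), array([35.9, 36.5]), 36.0, 172, 29.3)
0.51 (array([ 554.3, -139.1]), array([34. , 35.9]), 39.0, 162, 29.6)
0.44 (array([462.3, 252.8]), array([35.4,  8.2]), 11.3, 35, 31.5)
[[[-0.84,-0.17,0],-0.008,0.4],[[-0.84,-0.19,0],-0.007,0.4],[[-0.84,-0.19,0],-0.008,0.4],[[-0.84,-0.2,0],-0.007,0.4],[[-0.84,-0.21,0],-0.008,0.4],[[-0.83,-0.23,0],-0.007,0.4],[[-0.83,-0.23,0],-0.008,0.4],[[-0.82,-0.24,0],-0.007,0.4],[[-0.83,-0.25,0],-0.008,0.4],[[-0.82,-0.26,0],-0.007,0.4],[[-0.81,-0.27,0],-0.008,0.4],[[0,0,0.72],0,0.4]]
[[[0,0,0.71],0,0.4],[[0,0,0.72],0,0.4],[[0,0,0.15],0,0.4],[[0,0,0],0,0.4],[[0,0,0],0,-1],[[0,0,0],0,-1],[[0,0,0],0,-1],[[0,0,0],0,-1],[[0,0,0],0,-1],[[0,0,0],0,-1],[[0,0,-0.72],0,-1],[[0,0,-0.73],0,-1]]
[[[0,0,-0.72],0,-1]]
25 end [ 453.6 -112.1  124.8] 108.5
```

Tin 1 sits flat in well 3 (top at 34.3 mm). On to the next tin, with a look before the grasp.

Request:
servo_tool(series=[[[-0.84,-0.17,0],-0.008,0.4],[[-0.84,-0.19,0],-0.007,0.4],[[-0.84,-0.19,0],-0.008,0.4],[[-0.84,-0.2,0],-0.007,0.4],[[-0.84,-0.21,0],-0.008,0.4],[[-0.83,-0.23,0],-0.007,0.4],[[-0.83,-0.23,0],-0.008,0.4],[[-0.82,-0.24,0],-0.007,0.4],[[-0.83,-0.25,0],-0.008,0.4],[[-0.82,-0.26,0],-0.007,0.4],[[-0.81,-0.27,0],-0.008,0.4],[[0,0,0],0,0.4]])

```text
t: 12.22
ee_pos: [0.4541, -0.1162, 0.1312]
orientation: [1.841, 2.545, -0.003]
ft_force: [0.4, -0.0, 0.2]
finger_gap: 0.0598
finger_force: 0.0
```

Request:
servo_tool(series=[[[0,0,0],0,0.4],[[0,0,0],0,0.4]])

```text
t: 12.38
ee_pos: [0.4539, -0.1115, 0.1307]
orientation: [-1.835, -2.548, 0.0]
ft_force: [0.9, -0.1, -0.4]
finger_gap: 0.0598
finger_force: 0.0
```

```bash
cat >> h.py <<'E'
def look(nm="tin0",h=.03,k=3):
    c=eyes.get_calibration("wrist"); im,d=eyes.get_image("wrist")
    for o in cut_out(nm,"wrist")[:k]: print(nm,round(o["conf"],2),rect(c,d,o["region"],h))
    return im
E
python3 - <<'E'
from h import *
st(); look()
pick(453.5,-112.3,1108.5)
E
```

```text
t 12.38 [ 453.9 -111.5  130.7] psi 108.5 q6 -0.68 gap 59.8 [ 0.9 -0.1 -0.4] 0.0
tin0 0.71 (array([ 452.3, -111.4]), array([35.8, 36.3]), 19.6, 2527, 30.3)
tin0 0.65 (array([ 558.9, -133.1]), array([20.3, 37.5]), 42.7, 964, 30.0)
tin0 0.56 (array([ 474.6, -203.9]), array([36.2, 36.6]), 34.4, 1913, 30.3)
[[[-0.03,-0.03,0.02],0.001,0.4],[[0,0,0.72],0,0.4],[[0,0,0.72],0,0.4],[[0,0,0.71],0,0.4],[[0,0,0.15],0,0.4],[[0,0,0],0,0.4],[[0,0,0],0,-1],[[0,0,0],0,-1],[[0,0,0],0,-1],[[0,0,0],0,-1],[[0,0,0],0,-1],[[0,0,0],0,-1]]
[[[0,0,-0.72],0,-1],[[0,0,-0.73],0,-1],[[0,0,-0.72],0,-1]]
15 end [ 453.4 -112.2  124.9] 108.5
```

Request:
servo_tool(series=[[[0.01,-0.03,0.02],0,0.4],[[0,0,0.72],0,0.4],[[0,0,0.72],0,0.4],[[0,0,0.71],0,0.4],[[0,0,0.15],0,0.4],[[0,0,0],0,0.4],[[0,0,0],0,-1],[[0,0,0],0,-1],[[0,0,0],0,-1],[[0,0,0],0,-1],[[0,0,0],0,-1],[[0,0,0],0,-1]])

```text
t: 13.48
ee_pos: [0.4548, -0.1122, 0.0408]
orientation: [1.833, 2.547, 0.002]
ft_force: [-1.1, 1.1, 5.3]
finger_gap: 0.0351
finger_force: 30.9
```

Request:
servo_tool(series=[[[0,0,-0.6],0,-1],[[0,0,-0.75],0,-1],[[0,0,-0.6],0,-1],[[0,0,-0.2],0,-1],[[0,0,0],0,-1],[[0,0,0],0,-1]])

```text
t: 13.98
ee_pos: [0.453, -0.1117, 0.1244]
orientation: [1.835, 2.55, 0.0]
ft_force: [-0.5, -1.1, -0.5]
finger_gap: 0.0351
finger_force: 30.2
```

```bash
python3 - <<'E'
from h import *
st(); put(*well[2],1101.1)
E
```

```text
t 13.98 [ 453.  -111.7  124.4] psi 108.5 q6 -0.68 gap 35.1 [-0.5 -1.1 -0.5] 30.2
[[[0.76,0.29,0],0.008,-1],[[0.77,0.29,0],0.009,-1],[[0.77,0.27,0],0.008,-1],[[0.78,0.26,-0.01],0.008,-1],[[0.78,0.26,0],0.008,-1],[[0.78,0.24,0],0.009,-1],[[0.79,0.23,0],0.008,-1],[[0.78,0.22,0],0.008,-1],[[0.79,0.22,0],0.008,-1],[[0.8,0.2,-0.01],0.009,-1],[[0,0,0],0,-1],[[0,0,0.61],0,-1]]
[[[0,0,0.61],0,-1],[[0,0,0.61],0,-1],[[0,0,0.2],0,-1],[[0,0,0],0,-1],[[0,0,0],0,0.1],[[0,0,0],0,0.1],[[0,0,0],0,0.1],[[0,0,-0.68],0,0.1],[[0,0,-0.67],0,0.1],[[0,0,-0.68],0,0.1]]
22 end [467.  215.6 125.2] 101.1
```

Request:
servo_tool(series=[[[0.76,0.29,0],0.008,-1],[[0.77,0.29,0],0.009,-1],[[0.77,0.27,0],0.008,-1],[[0.78,0.26,0],0.008,-1],[[0.78,0.26,0],0.008,-1],[[0.78,0.24,0],0.009,-1],[[0.79,0.23,0],0.008,-1],[[0.78,0.22,0],0.008,-1],[[0.79,0.22,0],0.008,-1],[[0.8,0.2,0],0.009,-1],[[0,0,0],0,-1],[[0,0,0],0,-1]])

```text
t: 14.98
ee_pos: [0.4656, 0.2164, 0.1221]
orientation: [-1.992, -2.427, 0.006]
ft_force: [0.7, -0.6, 0.0]
finger_gap: 0.0356
finger_force: 30.2
```

Request:
servo_tool(series=[[[0,0,0],0,-1],[[0,0,0.6],0,-1],[[0,0,0.5],0,-1],[[0,0,0.2],0,-1],[[0,0,0],0,-1],[[0,0,0],0,-1]])

```text
t: 15.48
ee_pos: [0.4669, 0.2147, 0.0722]
orientation: [-1.998, -2.423, 0.002]
ft_force: [0.1, -0.3, -0.4]
finger_gap: 0.0354
finger_force: 30.3
```

```bash
python3 - <<'E'
from h import *
st(); plan([(468,216.5,43.5,1101.1,-1)])
E
```

```text
t 15.48 [466.9 214.7  72.2] psi 101.0 q6 0.13 gap 35.4 [ 0.1 -0.3 -0.4] 30.3
[[[0.04,0.04,0.72],-0.001,-1]]
1 end [468.1 216.5  43.4] 101.1
```

Request:
servo_tool(series=[[[0.04,0.04,0.3],0,-1],[[0,0,0.3],0,-1],[[0,0,0.1],0,-1],[[0,0,0],0,-1],[[0,0,0],0,-1],[[0,0,0],0,0.1],[[0,0,0],0,0.1],[[0,0,-0.2],0,0.1],[[0,0,-0.7],0,0.1],[[0,0,-0.8],0,0.1],[[0,0,-0.5],0,0.4],[[0,0,0],0,0.4]])

```text
t: 16.48
ee_pos: [0.4717, 0.2187, 0.139]
orientation: [1.993, 2.421, 0.014]
ft_force: [0.5, 0.7, 0.4]
finger_gap: 0.0597
finger_force: 0.0
```

Request:
servo_tool(series=[[[0,0,0],0,0.4],[[0,0,0],0,0.4]])

```text
t: 16.65
ee_pos: [0.468, 0.2173, 0.1323]
orientation: [-1.997, -2.425, 0.001]
ft_force: [-0.6, 0.2, -0.1]
finger_gap: 0.06
finger_force: 0.0
```

```bash
python3 - <<'E'
from h import *
st(); look(h=.034)
im,d=eyes.get_image("top"); c=eyes.get_calibration("top")
for o in cut_out("tin0","top")[:6]: print(round(o["conf"],2),rect(c,d,o["region"],.03))
plan([(475,-205,130,1124.6,.4,2)])
E
```

```text
t 16.65 [468.  217.3 132.3] psi 101.1 q6 0.14 gap 60.0 [-0.6  0.2 -0.1] 0.0
tin0 0.66 (array([468.2, 218.6]), array([35.9, 36. ]), 11.4, 2552, 34.2)
tin0 0.61 (array([458.5, 268.1]), array([35.9, 36. ]), 12.4, 3029, 34.3)
0.57 (array([ 475.4, -205.4]), array([35.6, 36.3]), 35.8, 170, 29.6)
0.44 (array([ 553. , -138.5]), array([32.8, 34.2]), 39.9, 154, 29.6)
0.43 (array([446., 269.]), array([10.5, 23.2]), 12.6, 22, 32.0)
[[[-0.87,-0.15,0],-0.022,0.4],[[-0.86,-0.19,0],-0.022,0.4],[[-0.85,-0.21,0.01],-0.021,0.4],[[-0.85,-0.24,0],-0.022,0.4],[[-0.83,-0.27,0],-0.022,0.4],[[-0.83,-0.3,0],-0.022,0.4],[[-0.82,-0.33,0.01],-0.022,0.4],[[-0.8,-0.35,0],-0.021,0.4],[[-0.79,-0.38,0],-0.022,0.4],[[-0.78,-0.41,0],-0.022,0.4],[[-0.77,-0.44,0.01],-0.022,0.4],[[-0.75,-0.46,0],-0.021,0.4]]
[[[0,0,0],0,0.4],[[0,0,0],0,0.4]]
14 end [ 475.1 -205.2  130. ] 124.6
```

Tin 2 is flat in well 2. Third tin.

Request:
servo_tool(series=[[[-0.87,-0.15,0],-0.022,0.4],[[-0.86,-0.19,0],-0.022,0.4],[[-0.85,-0.21,0.01],-0.021,0.4],[[-0.85,-0.24,0],-0.022,0.4],[[-0.83,-0.27,0],-0.022,0.4],[[-0.83,-0.3,0],-0.022,0.4],[[-0.82,-0.33,0.01],-0.022,0.4],[[-0.8,-0.35,0],-0.021,0.4],[[-0.79,-0.38,0],-0.022,0.4],[[-0.78,-0.41,0],-0.022,0.4],[[-0.77,-0.44,0.01],-0.022,0.4],[[-0.75,-0.46,0],-0.021,0.4]])

```text
t: 17.85
ee_pos: [0.4752, -0.2064, 0.1305]
orientation: [-1.459, -2.781, -0.0]
ft_force: [1.3, 0.0, 0.8]
finger_gap: 0.0599
finger_force: 0.0
```

Request:
servo_tool(series=[[[0,0,0],0,0.4],[[0,0,0],0,0.4],[[0,0,0],0,0.4]])

```text
t: 18.1
ee_pos: [0.4755, -0.2044, 0.1305]
orientation: [-1.461, -2.779, -0.001]
ft_force: [0.2, -0.2, -0.6]
finger_gap: 0.0599
finger_force: 0.0
```

```bash
python3 - <<'E'
from h import *
st(); look()
pick(475,-205,1124.6)
E
```

```text
t 18.1 [ 475.5 -204.4  130.5] psi 124.5 q6 -1.11 gap 59.9 [ 0.2 -0.2 -0.6] 0.0
tin0 0.69 (array([ 552.8, -138.4]), array([36.4, 36.5]), 41.3, 2669, 30.0)
tin0 0.67 (array([ 474.7, -204.1]), array([35.6, 35.7]), 33.6, 2487, 30.2)
[[[-0.02,-0.03,0.02],0,0.4],[[0,0,0.72],0,0.4],[[0,0,0.71],0,0.4],[[0,0,0.72],0,0.4],[[0,0,0.15],0,0.4],[[0,0,0],0,0.4],[[0,0,0],0,-1],[[0,0,0],0,-1],[[0,0,0],0,-1],[[0,0,0],0,-1],[[0,0,0],0,-1],[[0,0,0],0,-1]]
[[[0,0,-0.72],0,-1],[[0,0,-0.73],0,-1],[[0,0,-0.72],0,-1]]
15 end [ 475.2 -205.   124.8] 124.6
```

Request:
servo_tool(series=[[[0.01,-0.02,0.02],0,0.4],[[0,0,0.72],0,0.4],[[0,0,0.72],0,0.4],[[0,0,0.71],0,0.4],[[0,0,0.15],0,0.4],[[0,0,0],0,0.4],[[0,0,0],0,-1],[[0,0,0],0,-1],[[0,0,0],0,-1],[[0,0,0],0,-1],[[0,0,0],0,-1],[[0,0,0],0,-1]])

```text
t: 19.2
ee_pos: [0.4767, -0.2057, 0.041]
orientation: [1.46, 2.777, 0.0]
ft_force: [-0.5, 1.8, 6.7]
finger_gap: 0.0354
finger_force: 30.9
```

Request:
servo_tool(series=[[[0,0,-0.6],0,-1],[[0,0,-0.75],0,-1],[[0,0,-0.6],0,-1],[[0,0,-0.2],0,-1],[[0,0,0],0,-1],[[0,0,0],0,-1]])

```text
t: 19.7
ee_pos: [0.4749, -0.2049, 0.1244]
orientation: [1.461, 2.781, -0.0]
ft_force: [-1.2, -0.0, -0.7]
finger_gap: 0.0352
finger_force: 30.2
```

```bash
python3 - <<'E'
from h import *
st(); plan([(*(well[1]+1),124,1101.1,-1,1),(*(well[1]+1),72,None,-1,3)])
E
```

```text
t 19.7 [ 474.9 -204.9  124.4] psi 124.6 q6 -1.11 gap 35.2 [-1.2 -0.  -0.7] 30.2
[[[0.69,0.48,0],0.024,-1],[[0.71,0.46,0],0.023,-1],[[0.72,0.43,0],0.024,-1],[[0.74,0.41,0],0.024,-1],[[0.75,0.37,0],0.023,-1],[[0.77,0.35,0.01],0.024,-1],[[0.78,0.32,0],0.024,-1],[[0.79,0.29,0],0.024,-1],[[0.8,0.26,0],0.023,-1],[[0.81,0.23,0],0.024,-1],[[0.82,0.2,0],0.024,-1],[[0,0,0],0,-1]]
[[[0,0,0.65],0,-1],[[0,0,0.65],0,-1],[[0,0,0],0,-1],[[0,0,0],0,-1],[[0,0,0],0,-1]]
17 end [478.1 165.7  72. ] 101.1
```

Request:
servo_tool(series=[[[0.69,0.48,0],0.024,-1],[[0.71,0.46,0],0.023,-1],[[0.72,0.43,0],0.024,-1],[[0.74,0.41,0],0.024,-1],[[0.75,0.37,0],0.023,-1],[[0.77,0.35,0.01],0.024,-1],[[0.78,0.32,0],0.024,-1],[[0.79,0.29,0],0.024,-1],[[0.8,0.26,0],0.023,-1],[[0.81,0.23,0],0.024,-1],[[0.82,0.2,0],0.024,-1],[[0,0,0],0,-1]])

```text
t: 20.7
ee_pos: [0.4765, 0.1697, 0.1219]
orientation: [-1.99, -2.426, 0.003]
ft_force: [-0.6, 0.4, -0.3]
finger_gap: 0.0349
finger_force: 30.3
```

Request:
servo_tool(series=[[[0,0,0.5],0,-1],[[0,0,0.5],0,-1],[[0,0,0.3],0,-1],[[0,0,0],0,-1],[[0,0,0],0,-1],[[0,0,0],0,-1]])

```text
t: 21.2
ee_pos: [0.4786, 0.1654, 0.0725]
orientation: [1.997, 2.425, -0.0]
ft_force: [-0.3, -0.5, -0.3]
finger_gap: 0.0352
finger_force: 30.3
```

```bash
python3 - <<'E'
from h import *
st(); plan([(*(well[1]+1),43.5,1101.1,-1)])
look(h=.09,k=2)
E
```

```text
t 21.2 [478.6 165.4  72.5] psi 101.0 q6 0.03 gap 35.2 [-0.3 -0.5 -0.3] 30.3
[[[0.01,-0.01,0.72],-0.001,-1]]
1 end [478.1 165.7  43.7] 101.1
tin0 0.8 None
tin0 0.79 None
```

Request:
servo_tool(series=[[[0,-0.01,0.3],0,-1],[[0,0,0.3],0,-1],[[0,0,0.1],0,-1],[[0,0,0],0,-1],[[0,0,0],0,-1],[[0,0,0],0,0.1],[[0,0,0],0,0.1],[[0,0,-0.2],0,0.1],[[0,0,-0.7],0,0.1],[[0,0,-0.8],0,0.1],[[0,0,-0.5],0,0.4],[[0,0,0],0,0.4]])

```text
t: 22.3
ee_pos: [0.4812, 0.1663, 0.1381]
orientation: [1.993, 2.421, 0.012]
ft_force: [1.5, 0.2, 1.1]
finger_gap: 0.0598
finger_force: 0.0
```

Request:
servo_tool(series=[[[0,0,0],0,0.4],[[0,0,0],0,0.4]])

```text
t: 22.47
ee_pos: [0.4772, 0.1654, 0.1314]
orientation: [-1.996, -2.425, 0.002]
ft_force: [-0.2, 0.5, -0.4]
finger_gap: 0.06
finger_force: 0.0
```

```bash
python3 - <<'E'
from h import *
st(); look(h=.034,k=4)
im,d=eyes.get_image("top"); c=eyes.get_calibration("top")
for o in cut_out("tin0","top")[:6]: print(round(o["conf"],2),rect(c,d,o["region"],.03))
plan([(553,-138.5,130,1131,.4,2)])
E
```

```text
t 22.47 [477.2 165.4 131.4] psi 101.1 q6 0.03 gap 60.0 [-0.2  0.5 -0.4] 0.0
tin0 0.92 (array([458.5, 267.9]), array([36.1, 36.3]), 11.5, 3851, 34.2)
tin0 0.88 (array([477.3, 167.8]), array([35.8, 36.1]), 10.8, 2599, 34.3)
tin0 0.73 (array([468.3, 218.4]), array([36., 35.]), 11.1, 3031, 34.3)
0.49 (array([455.9, 252.3]), array([22.4,  9.1]), 12.7, 29, 31.2)
0.45 (array([ 553.8, -138.3]), array([32.7, 34.9]), 40.4, 144, 29.5)
[[[-0.87,0.05,0],-0.037,0.4],[[-0.87,-0.01,0],-0.037,0.4],[[-0.87,-0.06,0.01],-0.037,0.4],[[-0.86,-0.1,0],-0.037,0.4],[[-0.86,-0.16,0],-0.037,0.4],[[-0.84,-0.2,0],-0.037,0.4],[[-0.83,-0.26,0],-0.037,0.4],[[-0.82,-0.3,0],-0.037,0.4],[[-0.8,-0.35,0.01],-0.037,0.4],[[0,0,0],0,0.4],[[0,0,0],0,0.4]]
11 end [ 553.  -138.6  129.8] 131.0
```

Request:
servo_tool(series=[[[-0.87,0.05,0],-0.037,0.4],[[-0.87,-0.01,0],-0.037,0.4],[[-0.87,-0.06,0.01],-0.037,0.4],[[-0.86,-0.1,0],-0.037,0.4],[[-0.86,-0.16,0],-0.037,0.4],[[-0.84,-0.2,0],-0.037,0.4],[[-0.83,-0.26,0],-0.037,0.4],[[-0.82,-0.3,0],-0.037,0.4],[[-0.8,-0.35,0.01],-0.037,0.4],[[0,0,0],0,0.4],[[0,0,0],0,0.4],[[0,0,0],0,0.4]])

```text
t: 23.67
ee_pos: [0.5533, -0.138, 0.1304]
orientation: [-1.302, -2.856, -0.0]
ft_force: [0.8, -0.1, 0.0]
finger_gap: 0.0598
finger_force: 0.0
```

```bash
python3 - <<'E'
from h import *
st(); look()
E
```

```text
t 23.67 [ 553.3 -138.   130.4] psi 131.0 q6 -1.05 gap 59.8 [ 0.8 -0.1  0. ] 0.0
tin0 0.74 (array([ 553.1, -138. ]), array([35.8, 36.1]), 41.8, 2478, 30.2)
```

Request:
servo_tool(series=[[[0,0,0.02],0,0.4],[[0,0,0.72],0,0.4],[[0,0,0.72],0,0.4],[[0,0,0.71],0,0.4],[[0,0,0.15],0,0.4],[[0,0,0],0,0.4],[[0,0,0],0,-1],[[0,0,0],0,-1],[[0,0,0],0,-1],[[0,0,0],0,-1],[[0,0,0],0,-1],[[0,0,0],0,-1]])

```text
t: 24.77
ee_pos: [0.5557, -0.1388, 0.0411]
orientation: [1.3, 2.856, 0.001]
ft_force: [-0.1, 1.0, 5.7]
finger_gap: 0.0352
finger_force: 30.9
```

Request:
servo_tool(series=[[[0,0,-0.6],0,-1],[[0,0,-0.75],0,-1],[[0,0,-0.6],0,-1],[[0,0,-0.2],0,-1],[[0,0,0],0,-1],[[0,0,0],0,-1]])

```text
t: 25.27
ee_pos: [0.5538, -0.1384, 0.1244]
orientation: [-1.302, -2.859, 0.0]
ft_force: [-0.6, 0.4, -0.1]
finger_gap: 0.0352
finger_force: 30.3
```

```bash
python3 - <<'E'
from h import *
st(); plan([(*(well[0]+1),124,1101.1,-1,1),(*(well[0]+1),72,None,-1,3)])
E
```

```text
t 25.27 [ 553.8 -138.4  124.4] psi 131.0 q6 -1.06 gap 35.2 [-0.6  0.4 -0.1] 30.3
[[[0.73,0.36,0],0.042,-1],[[0.75,0.32,0],0.041,-1],[[0.78,0.26,0],0.042,-1],[[0.78,0.22,0],0.041,-1],[[0.8,0.16,0.01],0.042,-1],[[0.81,0.11,0],0.041,-1],[[0.82,0.06,0],0.042,-1],[[0.81,0,0],0.042,-1],[[0,0,0],0,-1],[[0,0,0.65],0,-1],[[0,0,0.65],0,-1],[[0,0,0],0,-1]]
[[[0,0,0],0,-1],[[0,0,0],0,-1]]
14 end [488.  114.3  72. ] 101.1
```

Request:
servo_tool(series=[[[0.73,0.36,0],0.042,-1],[[0.75,0.32,0],0.041,-1],[[0.78,0.26,0],0.042,-1],[[0.78,0.22,0],0.041,-1],[[0.8,0.16,0.01],0.042,-1],[[0.81,0.11,0],0.041,-1],[[0.82,0.06,0],0.042,-1],[[0.81,0,0],0.042,-1],[[0,0,0],0,-1],[[0,0,0],0,-1],[[0,0,0],0,-1],[[0,0,0.4],0,-1]])

```text
t: 26.27
ee_pos: [0.4903, 0.1137, 0.1102]
orientation: [1.995, 2.422, 0.005]
ft_force: [0.8, -0.2, -0.3]
finger_gap: 0.0354
finger_force: 30.3
```

Request:
servo_tool(series=[[[0,0,0.6],0,-1],[[0,0,0.3],0,-1],[[0,0,0],0,-1],[[0,0,0],0,-1],[[0,0,0],0,-1]])

```text
t: 26.68
ee_pos: [0.4889, 0.1138, 0.073]
orientation: [1.998, 2.424, 0.001]
ft_force: [-0.2, 0.4, -1.4]
finger_gap: 0.0351
finger_force: 30.2
```

```bash
python3 - <<'E'
from h import *
st(); plan([(*(well[0]+1),43.5,1101.1,-1)])
E
```

```text
t 26.68 [488.9 113.8  73. ] psi 101.0 q6 -0.07 gap 35.1 [-0.2  0.4 -1.4] 30.2
[[[0.02,-0.02,0.74],-0.001,-1]]
1 end [488.  114.5  43.4] 101.1
```

Next: release, then move on to the tile that was beside the bar's nose, after a top look.

Request:
servo_tool(series=[[[0.01,-0.02,0.3],0,-1],[[0,0,0.3],0,-1],[[0,0,0.11],0,-1],[[0,0,0],0,-1],[[0,0,0],0,-1],[[0,0,0],0,0.1],[[0,0,0],0,0.1],[[0,0,-0.2],0,0.1],[[0,0,-0.7],0,0.1],[[0,0,-0.8],0,0.1],[[0,0,-0.5],0,0.4],[[0,0,0],0,0.4]])

```text
t: 27.68
ee_pos: [0.4907, 0.115, 0.1378]
orientation: [1.992, 2.42, 0.011]
ft_force: [0.7, -0.1, 0.6]
finger_gap: 0.0599
finger_force: 0.0
```

Request:
servo_tool(series=[[[0,0,0],0,0.4],[[0,0,0],0,0.4]])

```text
t: 27.85
ee_pos: [0.4867, 0.1144, 0.1311]
orientation: [-1.996, -2.425, 0.002]
ft_force: [0.1, 0.7, -0.5]
finger_gap: 0.0598
finger_force: 0.0
```

```bash
python3 - <<'E'
from h import *
st(); im=look(h=.034,k=5); save(im,"w6.png")
im,d=eyes.get_image("top"); c=eyes.get_calibration("top")
for o in cut_out("tile0","top")[:6]: print(round(o["conf"],2),o["extent"],rect(c,d,o["region"],.011))
for o in cut_out("tin0","top")[:6]: print(round(o["conf"],2),rect(c,d,o["region"],.03))
A=cloud(c,d,np.ones(d.shape,bool)); K=A[(A[:,0]>.5)&(A[:,0]<.62)&(A[:,1]>.27)&(A[:,1]<.4)&(A[:,2]>.075)]; print(K.mean(0)*1000)
E
```

```text
t 27.85 [486.7 114.4 131.1] psi 101.1 q6 -0.07 gap 59.8 [ 0.1  0.7 -0.5] 0.0
tin0 0.93 (array([487.1, 116.5]), array([35.9, 36.3]), 12.3, 2595, 34.3)
tin0 0.85 (array([468.4, 218.1]), array([36. , 35.9]), 11.0, 3879, 34.2)
tin0 0.6 (array([477.5, 167.4]), array([36.1, 34.9]), 11.1, 3064, 34.3)
0.75 [310.5, 128.0, 320.8, 144.5] (array([676.5, -74.5]), array([38.8, 27.7]), 0.8, 139, 10.9)
0.73 [353.2, 136.7, 367.5, 149.9] (array([ 660.1, -194.1]), array([31.1, 38.7]), 0.6, 144, 10.1)
0.53 [237.9, 140.1, 251.4, 157.1] (array([639.2, 119.3]), array([38.7, 27. ]), 34.9, 127, 11.0)
0.54 (array([459.7, 266. ]), array([35.6, 36. ]), 12.4, 138, 32.1)
[556.71973089 334.27870286  84.87721768]
```

View pics/w6.png

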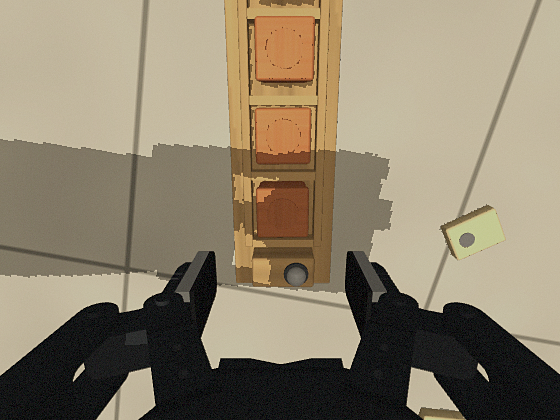

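All four tins are flat in their wells: the wrist view shows lids at (285,48), (284,135) and (284,210), with the ball at (296,274), and tin 1 shows in the top camera. Now shut the keeper.

```bash
python3 - <<'E'
from h import *
s=knob(1.58,45)
print(np.round(knob(1.58),1),np.round(knob(0,18),1))
plan([(487,114,170,None,-1),(*s,165,None,-1,1),(*s,84,None,-1,2)])
E
```

```text
[555.7 334.8] [486.8 208.2]
[[[-0.01,0,-0.49],0,-1],[[0,0.01,-0.5],0,-1],[[0.78,0.34,0.02],0,-1],[[0.77,0.34,0.01],0,-1],[[0.78,0.34,0.02],0,-1],[[0.78,0.35,0.01],0,-1],[[0.77,0.34,0.02],0,-1],[[0.78,0.34,0.02],0,-1],[[0.78,0.34,0.01],0,-1],[[0.77,0.34,0.02],0,-1],[[0,0,0],0,-1],[[0,0,0.67],0,-1]]
[[[0,0,0.68],0,-1],[[0,0,0.67],0,-1],[[0,0,0],0,-1],[[0,0,0],0,-1]]
16 end [546.5 378.8  84.1] 101.1
```

Request:
servo_tool(series=[[[0,0,-0.49],0,-1],[[0,0.01,-0.5],0,-1],[[0.78,0.34,0.02],0,-1],[[0.77,0.34,0.01],0,-1],[[0.78,0.34,0.02],0,-1],[[0.78,0.35,0.01],0,-1],[[0.77,0.34,0.02],0,-1],[[0.78,0.34,0.02],0,-1],[[0.78,0.34,0.01],0,-1],[[0.77,0.34,0.02],0,-1],[[0,0,0],0,-1],[[0,0,0],0,-1]])

```text
t: 29.1
ee_pos: [0.5468, 0.3806, 0.1649]
orientation: [-1.994, -2.427, 0.003]
ft_force: [-0.8, -0.1, 0.1]
finger_gap: -0.0
finger_force: 0.0
```

Request:
servo_tool(series=[[[0,0,0.67],0,-1],[[0,0,0.67],0,-1],[[0,0,0.67],0,-1],[[0,0,0],0,-1],[[0,0,0],0,-1],[[0,0,0],0,-1]])

```text
t: 29.6
ee_pos: [0.5479, 0.379, 0.0873]
orientation: [1.997, 2.424, 0.002]
ft_force: [0.6, 0.6, 0.6]
finger_gap: 0.0003
finger_force: 0.0
```

```bash
python3 - <<'E'
from h import *
st()
ks=np.linspace(1.58,.12,11)
plan([(*knob(k,18),84,1011.1+np.degrees(k),-1,0,15) for k in ks])
E
```

```text
t 29.6 [547.9 379.   87.3] psi 101.0 q6 0.33 gap 0.3 [0.6 0.6 0.6] 0.0
[[[-0.34,-0.01,0.04],-0.003,-1],[[-0.33,-0.02,0.04],-0.004,-1],[[-0.2,0.02,0],0.047,-1],[[-0.2,0.03,0],0.046,-1],[[-0.2,0.02,0],0.047,-1],[[-0.21,0.04,0],0.046,-1],[[-0.2,0.02,0],0.047,-1],[[-0.2,0.03,0],0.046,-1],[[-0.2,0.02,0],0.047,-1],[[-0.2,0.03,0],0.046,-1],[[-0.2,0.02,0],0.047,-1],[[-0.21,0.03,0],0.046,-1]]
[[[-0.2,0.02,0],0.046,-1],[[-0.2,0.03,0],0.047,-1],[[-0.2,0.02,0],0.046,-1],[[-0.2,0.03,0],0.047,-1],[[-0.2,0.02,0],0.046,-1],[[-0.21,0.03,0],0.047,-1],[[-0.2,0.02,0],0.046,-1],[[-0.2,0.03,0],0.047,-1],[[-0.2,0.02,0],0.046,-1],[[-0.2,0.03,0],0.047,-1]]
22 end [499.  213.7  84.1] 18.0
```

Request:
servo_tool(series=[[[-0.34,0,0.04],0,-1],[[-0.33,-0.02,0.04],-0.004,-1],[[-0.2,0.02,0],0.047,-1],[[-0.2,0.03,0],0.046,-1],[[-0.2,0.02,0],0.047,-1],[[-0.21,0.04,0],0.046,-1],[[-0.2,0.02,0],0.047,-1],[[-0.2,0.03,0],0.046,-1],[[-0.2,0.02,0],0.047,-1],[[-0.2,0.03,0],0.046,-1],[[-0.2,0.02,0],0.047,-1],[[-0.21,0.03,0],0.046,-1]])

```text
t: 30.6
ee_pos: [0.553, 0.2724, 0.0853]
orientation: [2.729, 1.555, 0.007]
ft_force: [-0.5, 1.1, -0.1]
finger_gap: 0.0
finger_force: 0.4
```

Request:
servo_tool(series=[[[-0.2,0.02,0],0.046,-1],[[-0.2,0.03,0],0.047,-1],[[-0.2,0.02,0],0.046,-1],[[-0.2,0.03,0],0.047,-1],[[-0.2,0.02,0],0.046,-1],[[-0.21,0.03,0],0.047,-1],[[-0.2,0.02,0],0.046,-1],[[-0.2,0.03,0],0.047,-1],[[-0.2,0.02,0],0.046,-1],[[-0.2,0.03,0],0.047,-1],[[0,0,0],0,-1],[[0,0,0],0,-1]])

```text
t: 31.6
ee_pos: [0.4991, 0.214, 0.0844]
orientation: [-3.103, -0.486, -0.005]
ft_force: [0.5, 0.2, -0.5]
finger_gap: 0.0002
finger_force: 0.0
```

```bash
python3 - <<'E'
from h import *
st()
im,d=eyes.get_image("top"); c=eyes.get_calibration("top")
im2,d2=eyes.get_image("wrist"); save(im2,"w7.png")
plan([(*knob(k,18),84,1011.1,-1,0,4) for k in (.06,0,-.02)])
E
```

```text
t 31.6 [499.1 214.   84.4] psi 17.8 q6 1.57 gap 0.2 [ 0.5  0.2 -0.5] 0.0
[[[-0.09,0.02,0],0.037,-1],[[-0.08,0.02,0],0.037,-1],[[-0.08,0.02,0],0,-1],[[-0.09,0.02,0],0,-1],[[-0.05,0,0],0,-1]]
5 end [484.7 207.6  83.9] 11.1
```

View pics/w7.png

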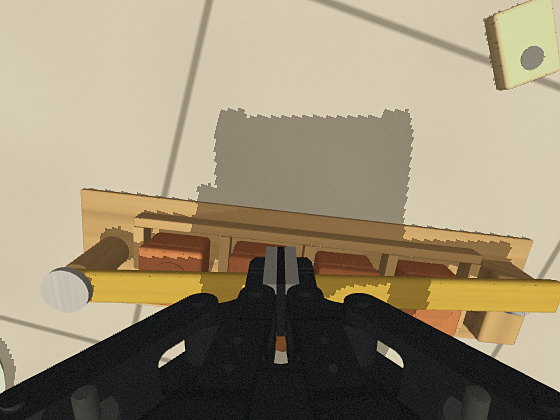

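The bar followed and is now nearly over the row, with its nose by the catch at (540,297). Next, a slow final push.

Request:
servo_tool(series=[[[-0.05,0.01,0],0.037,-1],[[-0.05,0.01,0],0.037,-1],[[-0.05,0.01,0],0,-1],[[-0.05,0.01,0],0,-1],[[-0.05,0.01,0],0,-1],[[-0.05,0.01,0],0,-1],[[-0.05,0,0],0,-1],[[0,0,0],0,-1],[[0,0,0],0,-1]])

```text
t: 32.45
ee_pos: [0.4875, 0.2097, 0.0836]
orientation: [-3.125, -0.305, -0.011]
ft_force: [8.7, 2.1, -5.4]
finger_gap: -0.0001
finger_force: 4.5
```

```bash
cat >> h.py <<'E'
def bar():
    im,d=eyes.get_image("top"); c=eyes.get_calibration("top"); save(im,"bar.png")
    A=cloud(c,d,np.ones(d.shape,bool))
    q=(A[:,:2]*1000-O); u=q@X; v=q@Y
    m=(abs(u)<60)&(v>-145)&(v<20)&(A[:,2]>.0475)&(A[:,2]<.056)
    if m.sum()<10: print("bar hidden",m.sum()); return
    f=np.polyfit(v[m]-125,u[m],1); print("bar k",-f[0],"at v=-100:",round(np.median(u[m&(v<-60)]),1),m.sum())
E
python3 - <<'E'
from h import *
st(); bar()
E
```

```text
t 32.45 [487.5 209.7  83.6] psi 11.1 q6 1.68 gap -0.1 [ 8.7  2.1 -5.4] 4.5
bar k 0.002190559960711974 at v=-100: 1.6 265
```

Request:
servo_tool(series=[[[-0.05,0,0],0,-1],[[-0.05,0,0],0,-1],[[0,0,0],0,-1],[[0,0,0],0,-1]])

```text
t: 32.83
ee_pos: [0.4871, 0.2096, 0.084]
orientation: [-3.124, -0.304, -0.028]
ft_force: [21.3, 6.5, -16.8]
finger_gap: 0.0003
finger_force: 11.5
```

```bash
python3 - <<'E'
from h import *
st(); bar()
E
```

```text
t 32.83 [487.1 209.6  84. ] psi 11.1 q6 1.68 gap 0.3 [ 21.3   6.5 -16.8] 11.5
bar k 0.009307984041491068 at v=-100: 1.6 268
```

The force rises without movement, so the bar is against its stop. I'll back off and check.

Request:
servo_tool(series=[[[0.2,0,0],0,-1],[[0.6,0,0],0,-1],[[0.4,0,0],0,-1],[[0,0,-0.6],0,0.2],[[0,0,-0.8],0,0.2],[[0,0,-0.6],0,0.2],[[0.8,-0.3,0],0,0.2],[[0.8,-0.3,0],0,0.2],[[0,0,0],0,0.2],[[0,0,0],0,0.2],[[0,0,0],0,0.2]])

```text
t: 33.8
ee_pos: [0.5857, 0.253, 0.1619]
orientation: [3.126, 0.304, -0.004]
ft_force: [0.4, 1.0, -0.8]
finger_gap: 0.0509
finger_force: 0.0
```

```bash
python3 - <<'E'
from h import *
st(); bar()
im=cv2.imread("pics/bar.png"); cv2.imwrite("pics/bar_c.png",cv2.resize(im[120:260,130:330],None,fx=4,fy=4,interpolation=3))
im,d=eyes.get_image("top"); c=eyes.get_calibration("top")
for o in cut_out("tile0","top")[:5]: print(round(o["conf"],2),rect(c,d,o["region"],.011))
for o in cut_out("tray","top")[:1]: print(rect(c,d,o["region"],.026))
E
```

```text
t 33.8 [585.7 253.  161.9] psi 11.1 q6 1.7 gap 50.9 [ 0.4  1.  -0.8] 0.0
bar k 0.009631960657836853 at v=-100: 2.0 337
0.63 (array([ 659.5, -192.6]), array([29.3, 38.8]), 8.5, 140, 11.0)
0.57 (array([ 550.3, -347.3]), array([108.3, 149.9]), 87.8, 938, 7.9)
0.53 (array([638.6, 119.1]), array([36.9, 25.7]), 35.1, 114, 10.8)
0.48 (array([677.1, -73.1]), array([37.5, 30.2]), 0.2, 146, 11.0)
(array([ 551.7, -349.2]), array([113.7, 152.7]), 87.0, 428, 25.3)
```

View pics/bar_c.png

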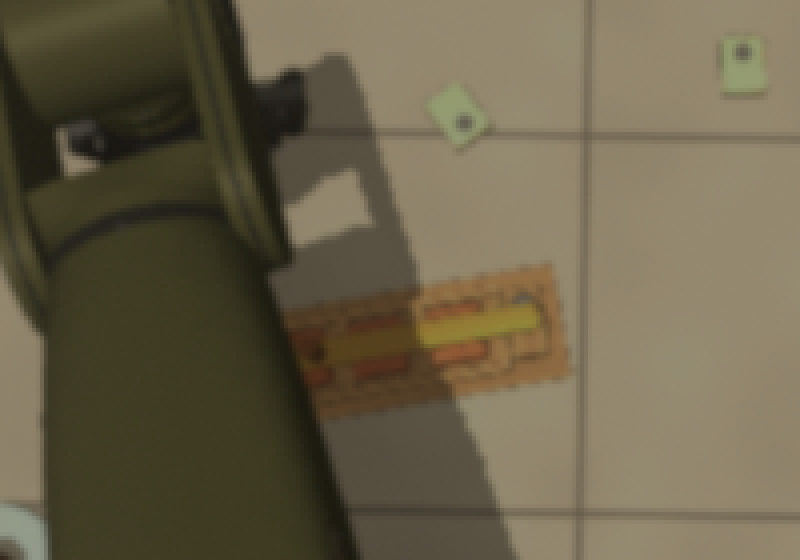

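The bar lies past the ball (ball at (525,298) in the crop, bar's nose edge just below it), so the keeper is home. Now the tiles.

```bash
cat >> h.py <<'E'
TO=np.array([551.7,-349.2]); ta=np.radians(-2.5)
TX=np.array([np.cos(ta),np.sin(ta)]); TY=np.array([-TX[1],TX[0]])
slot=[TO+a*TX+b*TY for a,b in ((-27,26),(27,26),(-27,-26),(27,-26))]
E
python3 - <<'E'
from h import *
plan([(638.8,119.2,130,1036.5,.3,3)])
E
```

```text
[[[0.13,0.71,0.16],-0.057,0.3],[[0.07,0.71,0.17],-0.056,0.3],[[0.01,0.72,0.16],-0.057,0.3],[[-0.06,0.72,0.16],-0.056,0.3],[[-0.12,0.71,0.17],-0.057,0.3],[[0,0,0],0,0.3],[[0,0,0],0,0.3],[[0,0,0],0,0.3]]
8 end [639.  119.2 129.9] 36.5
```

Request:
servo_tool(series=[[[0.13,0.71,0.16],-0.057,0.3],[[0.07,0.71,0.17],-0.056,0.3],[[0.01,0.72,0.16],-0.057,0.3],[[-0.06,0.72,0.16],-0.056,0.3],[[-0.12,0.71,0.17],-0.057,0.3],[[0,0,0],0,0.3],[[0,0,0],0,0.3],[[0,0,0],0,0.3]])

```text
t: 34.67
ee_pos: [0.6393, 0.1196, 0.1302]
orientation: [-2.983, -0.983, -0.0]
ft_force: [-0.3, 0.4, 0.5]
finger_gap: 0.0556
finger_force: 0.0
```

```bash
cat >> h.py <<'E'
def lookt(k=2): return look("tile0",.011,k)
E
python3 - <<'E'
from h import *
st(); lookt()
plan([(638.8,119.2,25,1036.5,.3)])
E
```

```text
t 34.67 [639.3 119.6 130.2] psi 36.5 q6 1.04 gap 55.6 [-0.3  0.4  0.5] 0.0
tile0 0.76 (array([639.3, 121. ]), array([40.3, 29.8]), 38.7, 2020, 11.6)
tile0 0.74 (array([679.3, -71.6]), array([35.3, 31.2]), 3.9, 1500, 11.7)
[[[-0.01,0.01,0.88],0,0.3],[[-0.01,0,0.88],0.001,0.3],[[-0.01,0.01,0.88],0,0.3]]
3 end [638.9 119.2  24.9] 36.5
```

Request:
servo_tool(series=[[[0.02,-0.03,0.8],-0.02,0.3],[[0,0,0.85],0,0.3],[[0,0,0.7],0,0.3],[[0,0,0.28],0,0.3],[[0,0,0],0,0.3],[[0,0,0],0,0.3],[[0,0,0],0,-1],[[0,0,0],0,-1],[[0,0,0],0,-1],[[0,0,0],0,-1],[[0,0,0],0,-1]])

```text
t: 35.68
ee_pos: [0.6405, 0.1213, 0.0261]
orientation: [2.967, 1.031, 0.003]
ft_force: [-0.8, 0.9, 4.8]
finger_gap: 0.0292
finger_force: 30.6
```

Request:
servo_tool(series=[[[0,0,-0.6],0,-1],[[0,0,-0.8],0,-1],[[0,0,-0.8],0,-1],[[0,0,-0.3],0,-1],[[0,0,0],0,-1],[[0,0,0],0,-1],[[0,0,0],0,-1]])

```text
t: 36.27
ee_pos: [0.6382, 0.1208, 0.1221]
orientation: [-2.967, -1.031, 0.006]
ft_force: [-0.2, -0.8, -0.3]
finger_gap: 0.0294
finger_force: 30.0
```

```bash
python3 - <<'E'
from h import *
st(); lookt()
plan([(*slot[0],125,1087.5,-1,2)])
E
```

```text
t 36.27 [638.2 120.8 122.1] psi 38.3 q6 1.01 gap 29.4 [-0.2 -0.8 -0.3] 30.0
tile0 0.98 (array([677.1, -71.7]), array([40. , 31.1]), 5.3, 1782, 11.7)
tile0 0.57 None
[[[-0.7,0.53,-0.01],-0.042,-1],[[-0.73,0.49,0],-0.042,-1],[[-0.76,0.44,-0.01],-0.042,-1],[[-0.79,0.39,-0.01],-0.042,-1],[[-0.81,0.33,0],-0.042,-1],[[-0.83,0.28,-0.01],-0.042,-1],[[-0.85,0.22,-0.01],-0.042,-1],[[-0.87,0.17,0],-0.042,-1],[[-0.87,0.11,-0.01],-0.042,-1],[[-0.88,0.05,0],-0.042,-1],[[-0.87,0,-0.01],-0.042,-1],[[-0.88,-0.06,-0.01],-0.042,-1]]
[[[-0.87,-0.13,0],-0.042,-1],[[0,0,0],0,-1],[[0,0,0],0,-1]]
15 end [ 525.7 -322.   124.8] 87.5
```

Request:
servo_tool(series=[[[-0.7,0.53,0],-0.042,-1],[[-0.73,0.49,0],-0.042,-1],[[-0.76,0.44,0],-0.042,-1],[[-0.79,0.39,-0.01],-0.042,-1],[[-0.81,0.33,0],-0.042,-1],[[-0.83,0.28,-0.01],-0.042,-1],[[-0.85,0.22,-0.01],-0.042,-1],[[-0.87,0.17,0],-0.042,-1],[[-0.87,0.11,-0.01],-0.042,-1],[[-0.88,0.05,0],-0.042,-1],[[-0.87,0,-0.01],-0.042,-1],[[-0.88,-0.06,-0.01],-0.042,-1]])

```text
t: 37.37
ee_pos: [0.5347, -0.2888, 0.125]
orientation: [-2.334, -2.098, 0.001]
ft_force: [0.7, -0.0, 0.4]
finger_gap: 0.0289
finger_force: 30.0
```

Request:
servo_tool(series=[[[-0.87,-0.13,0],-0.042,-1],[[0,0,0],0,-1],[[0,0,0],0,-1],[[0,0,0.6],0,-1],[[0,0,0.6],0,-1],[[0,0,0.4],0,-1],[[0,0,0],0,-1],[[0,0,0],0,-1],[[0,0,0],0,-1]])

```text
t: 38.12
ee_pos: [0.528, -0.3212, 0.0637]
orientation: [2.269, 2.173, 0.0]
ft_force: [-0.1, 0.0, -0.0]
finger_gap: 0.029
finger_force: 30.0
```

```bash
python3 - <<'E'
from h import *
st(); save(lookt(),"w8.png")
plan([(*slot[0],34,1087.5,-1)])
E
```

```text
t 38.12 [ 528.  -321.2   63.7] psi 87.5 q6 -0.59 gap 29.0 [-0.1  0.  -0. ] 30.0
tile0 0.96 (array([ 654. , -210.1]), array([ 5.4, 20.5]), 83.5, 510, 10.5)
tile0 0.8 (array([ 526.8, -343.2]), array([57. , 39.1]), 88.8, 31, 6.6)
[[[0,-0.07,0.77],0,-1]]
1 end [ 525.7 -321.9   34. ] 87.5
```

View pics/w8.png

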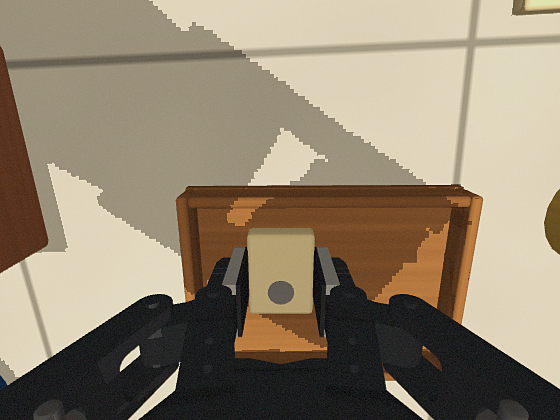

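The wrist view shows the tile held at (281,270), over the left half of the tray and clear of the walls. Lower and release.

Request:
servo_tool(series=[[[0,-0.05,0.4],0,-1],[[0,0,0.3],0,-1],[[0,0,0.07],0,-1],[[0,0,0],0,-1],[[0,0,0],0,-1],[[0,0,0],0,0],[[0,0,0],0,0],[[0,0,-0.2],0,0],[[0,0,-0.7],0,0],[[0,0,-0.8],0,0],[[0,0,-0.7],0,0.3],[[0,0,0],0,0.3]])

```text
t: 39.22
ee_pos: [0.5289, -0.3242, 0.1368]
orientation: [2.26, 2.163, 0.003]
ft_force: [0.3, -0.4, 1.3]
finger_gap: 0.0555
finger_force: 0.0
```

Request:
servo_tool(series=[[[0,0,0],0,0.3],[[0,0,0],0,0.3]])

```text
t: 39.38
ee_pos: [0.5252, -0.3215, 0.1284]
orientation: [-2.27, -2.172, 0.0]
ft_force: [0.5, -0.4, -0.5]
finger_gap: 0.0554
finger_force: 0.0
```

```bash
python3 - <<'E'
from h import *
st(); look("tile0",.017,2)
plan([(660,-193,130,1091,.3,3)])
E
```

```text
t 39.38 [ 525.2 -321.5  128.4] psi 87.5 q6 -0.59 gap 55.4 [ 0.5 -0.4 -0.5] 0.0
tile0 0.92 (array([ 658.7, -201.3]), array([20.5, 28.5]), 88.5, 320, 12.3)
tile0 0.63 (array([ 525.2, -322.5]), array([39.8, 29.8]), 88.6, 2110, 17.6)
[[[0.56,0.54,-0.01],-0.007,0.3],[[0.55,0.55,-0.02],-0.006,0.3],[[0.55,0.55,-0.01],-0.007,0.3],[[0.54,0.56,-0.02],-0.006,0.3],[[0.53,0.56,-0.01],-0.007,0.3],[[0.53,0.57,-0.01],-0.006,0.3],[[0,0,0],0,0.3],[[0,0,0],0,0.3],[[0,0,0],0,0.3]]
9 end [ 660.  -193.   129.9] 91.0
```

Placed flat (17.6 mm top). Next tile.

Request:
servo_tool(series=[[[0.56,0.54,-0.01],-0.007,0.3],[[0.55,0.55,-0.02],-0.006,0.3],[[0.55,0.55,-0.01],-0.007,0.3],[[0.54,0.56,-0.02],-0.006,0.3],[[0.53,0.56,-0.01],-0.007,0.3],[[0.53,0.57,-0.01],-0.006,0.3],[[0,0,0],0,0.3],[[0,0,0],0,0.3],[[0,0,0],0,0.3]])

```text
t: 40.23
ee_pos: [0.6599, -0.1936, 0.1298]
orientation: [-2.2, -2.239, 0.002]
ft_force: [1.2, 0.2, -0.0]
finger_gap: 0.0555
finger_force: 0.0
```

```bash
python3 - <<'E'
from h import *
st(); lookt()
E
```

```text
t 40.23 [ 659.9 -193.6  129.8] psi 91.0 q6 -0.38 gap 55.5 [ 1.2  0.2 -0. ] 0.0
tile0 0.93 (array([676.8, -72.6]), array([39.9, 30.3]), 4.1, 3171, 11.4)
tile0 0.88 (array([ 660.1, -191.7]), array([29.3, 40.6]), 0.3, 2021, 11.6)
```

Request:
servo_tool(series=[[[0.04,0,0.8],0,0.3],[[0,0,0.85],0,0.3],[[0,0,0.7],0,0.3],[[0,0,0.28],0,0.3],[[0,0,0],0,0.3],[[0,0,0],0,0.3],[[0,0,0],0,-1],[[0,0,0],0,-1],[[0,0,0],0,-1],[[0,0,0],0,-1],[[0,0,0],0,-1]])

```text
t: 41.25
ee_pos: [0.6618, -0.1926, 0.028]
orientation: [2.2, 2.239, 0.001]
ft_force: [-0.7, -1.8, 5.1]
finger_gap: 0.0289
finger_force: 30.4
```

Request:
servo_tool(series=[[[0,0,-0.6],0,-1],[[0,0,-0.8],0,-1],[[0,0,-0.8],0,-1],[[0,0,-0.3],0,-1],[[0,0,0],0,-1],[[0,0,0],0,-1],[[0,0,0],0,-1]])

```text
t: 41.83
ee_pos: [0.6595, -0.1915, 0.1236]
orientation: [-2.2, -2.238, 0.002]
ft_force: [-0.0, 0.8, -1.1]
finger_gap: 0.029
finger_force: 29.8
```

```bash
python3 - <<'E'
from h import *
st()
plan([(*slot[1],123,1087.5,-1,3)])
E
```

```text
t 41.83 [ 659.5 -191.5  123.6] psi 91.0 q6 -0.38 gap 29.0 [-0.   0.8 -1.1] 29.8
[[[-0.66,-0.41,0],0.008,-1],[[-0.66,-0.4,0.01],0.008,-1],[[-0.67,-0.39,0],0.007,-1],[[-0.67,-0.39,0],0.008,-1],[[-0.68,-0.38,0.01],0.008,-1],[[0,0,0],0,-1],[[0,0,0],0,-1],[[0,0,0],0,-1]]
8 end [ 579.7 -324.6  122.8] 87.5
```

Request:
servo_tool(series=[[[-0.66,-0.41,0],0.008,-1],[[-0.66,-0.4,0.01],0.008,-1],[[-0.67,-0.39,0],0.007,-1],[[-0.67,-0.39,0],0.008,-1],[[-0.68,-0.38,0.01],0.008,-1],[[0,0,0],0,-1],[[0,0,0],0,-1],[[0,0,0.6],0,-1],[[0,0,0.6],0,-1],[[0,0,0.3],0,-1],[[0,0,0],0,-1],[[0,0,0],0,-1]])

```text
t: 42.83
ee_pos: [0.5807, -0.3237, 0.0638]
orientation: [-2.266, -2.171, 0.001]
ft_force: [0.4, 0.4, -0.4]
finger_gap: 0.0291
finger_force: 29.8
```

```bash
python3 - <<'E'
from h import *
st()
plan([(*slot[1],33.5,1087.5,-1)])
E
```

```text
t 42.83 [ 580.7 -323.7   63.8] psi 87.5 q6 -0.55 gap 29.1 [ 0.4  0.4 -0.4] 29.8
[[[-0.02,-0.02,0.76],0,-1]]
1 end [ 579.8 -324.5   33.4] 87.5
```

Request:
servo_tool(series=[[[-0.02,0,0.4],0,-1],[[0,0,0.3],0,-1],[[0,0,0.07],0,-1],[[0,0,0],0,-1],[[0,0,0],0,-1],[[0,0,0],0,0],[[0,0,0],0,0],[[0,0,-0.2],0,0],[[0,0,-0.7],0,0],[[0,0,-0.8],0,0],[[0,0,-0.7],0,0.3],[[0,0,0],0,0.3]])

```text
t: 43.83
ee_pos: [0.5847, -0.3284, 0.1398]
orientation: [2.26, 2.163, 0.005]
ft_force: [-0.2, -0.0, 1.1]
finger_gap: 0.0552
finger_force: 0.0
```

Request:
servo_tool(series=[[[0,0,0],0,0.3],[[0,0,0],0,0.3]])

```text
t: 44.0
ee_pos: [0.5809, -0.3258, 0.1309]
orientation: [2.27, 2.172, 0.0]
ft_force: [-0.6, 0.5, -0.7]
finger_gap: 0.0554
finger_force: 0.0
```

```bash
python3 - <<'E'
from h import *
st(); look("tile0",.017,3)
plan([(677,-73,130,1004,.3,3)])
E
```

```text
t 44.0 [ 580.9 -325.8  130.9] psi 87.5 q6 -0.55 gap 55.4 [-0.6  0.5 -0.7] 0.0
tile0 0.84 (array([ 581.1, -324.6]), array([40.3, 29.8]), 88.6, 2136, 17.6)
tile0 0.59 (array([ 525.4, -322.6]), array([39.5, 30.3]), 87.6, 2139, 17.6)
[[[0.49,0.16,0],0.071,0.3],[[0.51,0.11,0],0.072,0.3],[[0.52,0.05,-0.01],0.071,0.3],[[0.52,0,0],0.071,0.3],[[0.51,-0.07,0],0.072,0.3],[[0.51,-0.12,0],0.071,0.3],[[0.49,-0.18,0],0.071,0.3],[[0.46,-0.23,-0.01],0.072,0.3],[[0.44,-0.28,0],0.071,0.3],[[0.4,-0.33,0],0.071,0.3],[[0.37,-0.37,0],0.072,0.3],[[0.31,-0.41,0],0.071,0.3]]
[[[0.27,-0.45,0],0.072,0.3],[[0,0,0],0,0.3],[[0,0,0],0,0.3],[[0,0,0],0,0.3]]
16 end [676.8 -73.  129.8] 4.0
```

Request:
servo_tool(series=[[[0.49,0.16,0],0.071,0.3],[[0.51,0.11,0],0.072,0.3],[[0.52,0.05,-0.01],0.071,0.3],[[0.52,0,0],0.071,0.3],[[0.51,-0.07,0],0.072,0.3],[[0.51,-0.12,0],0.071,0.3],[[0.49,-0.18,0],0.071,0.3],[[0.46,-0.23,-0.01],0.072,0.3],[[0.44,-0.28,0],0.071,0.3],[[0.4,-0.33,0],0.071,0.3],[[0.37,-0.37,0],0.072,0.3],[[0.31,-0.41,0],0.071,0.3]])

```text
t: 45.1
ee_pos: [0.6697, -0.092, 0.1294]
orientation: [-3.128, -0.277, 0.005]
ft_force: [0.7, 0.1, 0.6]
finger_gap: 0.0556
finger_force: 0.0
```

Request:
servo_tool(series=[[[0.27,-0.45,0],0.072,0.3],[[0,0,0],0,0.3],[[0,0,0],0,0.3],[[0,0,0],0,0.3]])

```text
t: 45.43
ee_pos: [0.677, -0.0738, 0.1301]
orientation: [-3.14, -0.111, 0.004]
ft_force: [0.1, -1.0, 0.8]
finger_gap: 0.0554
finger_force: 0.0
```

```bash
python3 - <<'E'
from h import *
st(); lookt()
E
```

```text
t 45.43 [677.  -73.8 130.1] psi 4.0 q6 1.31 gap 55.4 [ 0.1 -1.   0.8] 0.0
tile0 0.74 (array([677.3, -72.4]), array([39.6, 29.7]), 4.7, 2020, 11.6)
```

Request:
servo_tool(series=[[[0.01,-0.03,0.8],0,0.3],[[0,0,0.85],0,0.3],[[0,0,0.7],0,0.3],[[0,0,0.28],0,0.3],[[0,0,0],0,0.3],[[0,0,0],0,0.3],[[0,0,0],0,-1],[[0,0,0],0,-1],[[0,0,0],0,-1],[[0,0,0],0,-1],[[0,0,0],0,-1]])

```text
t: 46.45
ee_pos: [0.6792, -0.0727, 0.028]
orientation: [3.139, 0.109, 0.004]
ft_force: [-0.7, 0.2, 5.7]
finger_gap: 0.0289
finger_force: 30.3
```

Request:
servo_tool(series=[[[0,0,-0.6],0,-1],[[0,0,-0.8],0,-1],[[0,0,-0.8],0,-1],[[0,0,-0.3],0,-1],[[0,0,0],0,-1],[[0,0,0],0,-1],[[0,0,0],0,-1]])

```text
t: 47.03
ee_pos: [0.6766, -0.072, 0.1236]
orientation: [-3.139, -0.108, 0.006]
ft_force: [0.3, 0.2, -0.5]
finger_gap: 0.029
finger_force: 29.7
```

```bash
python3 - <<'E'
from h import *
st()
plan([(*slot[2],123,1087.5,-1,3)])
E
```

```text
t 47.03 [676.6 -72.  123.6] psi 4.0 q6 1.32 gap 29.0 [ 0.3  0.2 -0.5] 29.7
[[[-0.33,0.56,0],-0.071,-1],[[-0.4,0.52,0],-0.072,-1],[[-0.45,0.47,0],-0.071,-1],[[-0.5,0.42,0],-0.072,-1],[[-0.54,0.35,0.01],-0.071,-1],[[-0.58,0.3,0],-0.071,-1],[[-0.61,0.23,0],-0.072,-1],[[-0.63,0.16,0],-0.071,-1],[[-0.65,0.09,0],-0.072,-1],[[-0.65,0.01,0],-0.071,-1],[[-0.64,-0.05,0],-0.071,-1],[[-0.64,-0.13,0],-0.072,-1]]
[[[-0.62,-0.21,0.01],-0.071,-1],[[0,0,0],0,-1],[[0,0,0],0,-1],[[0,0,0],0,-1]]
16 end [ 523.4 -373.9  122.8] 87.5
```

Request:
servo_tool(series=[[[-0.33,0.56,0],-0.071,-1],[[-0.4,0.52,0],-0.072,-1],[[-0.45,0.47,0],-0.071,-1],[[-0.5,0.42,0],-0.072,-1],[[-0.54,0.35,0.01],-0.071,-1],[[-0.58,0.3,0],-0.071,-1],[[-0.61,0.23,0],-0.072,-1],[[-0.63,0.16,0],-0.071,-1],[[-0.65,0.09,0],-0.072,-1],[[-0.65,0.01,0],-0.071,-1],[[-0.64,-0.05,0],-0.071,-1],[[-0.64,-0.13,0],-0.072,-1]])

```text
t: 48.03
ee_pos: [0.535, -0.351, 0.1225]
orientation: [-2.378, -2.045, 0.002]
ft_force: [0.2, -0.3, -0.9]
finger_gap: 0.0289
finger_force: 29.8
```

Request:
servo_tool(series=[[[-0.62,-0.21,0.01],-0.071,-1],[[0,0,0],0,-1],[[0,0,0],0,-1],[[0,0,0.6],0,-1],[[0,0,0.6],0,-1],[[0,0,0.3],0,-1],[[0,0,0],0,-1],[[0,0,0],0,-1],[[0,0,0],0,-1]])

```text
t: 48.78
ee_pos: [0.5257, -0.3741, 0.0663]
orientation: [2.269, 2.172, 0.0]
ft_force: [0.5, -0.5, 0.6]
finger_gap: 0.0294
finger_force: 29.8
```

```bash
python3 - <<'E'
from h import *
st()
plan([(*slot[2],33.5,1087.5,-1)])
E
```

```text
t 48.78 [ 525.7 -374.1   66.3] psi 87.5 q6 -0.66 gap 29.4 [ 0.5 -0.5  0.6] 29.8
[[[0,-0.05,0.82],0,-1]]
1 end [ 523.7 -374.1   33.5] 87.5
```

Request:
servo_tool(series=[[[0.02,-0.05,0.4],0,-1],[[0,0,0.3],0,-1],[[0,0,0.12],0,-1],[[0,0,0],0,-1],[[0,0,0],0,-1],[[0,0,0],0,0],[[0,0,0],0,0],[[0,0,-0.2],0,0],[[0,0,-0.8],0,0],[[0,0,-0.9],0,0],[[0,0,-0.9],0,0.3],[[0,0,-0.6],0,0.3]])

```text
t: 49.78
ee_pos: [0.5239, -0.3742, 0.1737]
orientation: [2.266, 2.168, 0.001]
ft_force: [1.4, 0.2, 0.2]
finger_gap: 0.0554
finger_force: 0.0
```

Request:
servo_tool(series=[[[-0.6,0,0],0,0.3],[[-0.6,0,0],0,0.3],[[0,0,0],0,0.3],[[0,0,0],0,0.3],[[0,0,0],0,0.3]])

```text
t: 50.2
ee_pos: [0.5206, -0.4209, 0.1686]
orientation: [-2.269, -2.171, -0.001]
ft_force: [0.4, 0.7, -0.4]
finger_gap: 0.0554
finger_force: 0.0
```

```bash
python3 - <<'E'
from h import *
st(); look("tile0",.017,4); bar()
im=cv2.imread("pics/bar.png"); cv2.imwrite("pics/fin.png",cv2.resize(im[90:290,90:470],None,fx=2.1,fy=2.1,interpolation=3))
im,d=eyes.get_image("scene"); cv2.imwrite("pics/sc.png",cv2.resize(im[100:230,230:380,::-1],None,fx=4,fy=4,interpolation=3))
im,d=eyes.get_image("top"); c=eyes.get_calibration("top")
for o in cut_out("tin0","top")[:6]: print(round(o["conf"],2),rect(c,d,o["region"],.034))
E
```

```text
t 50.2 [ 520.6 -420.9  168.6] psi 87.5 q6 -0.72 gap 55.4 [ 0.4  0.7 -0.4] 0.0
tile0 0.89 (array([ 581.2, -325.1]), array([39.2, 30.2]), 87.5, 2204, 17.4)
tile0 0.77 (array([ 522.8, -375.4]), array([39.2, 29.7]), 87.5, 1827, 17.5)
tile0 0.76 (array([ 525.2, -323.4]), array([39.5, 29.8]), 86.9, 2174, 17.5)
bar k 0.00894310176925206 at v=-100: 1.9 334
0.49 None
0.38 (array([322.1, 408. ]), array([45. , 22.2]), 13.5, 48, 33.9)
0.2 (array([475.9, 183. ]), array([ 44.2, 256.5]), 10.6, 96, 31.8)
```

View pics/fin.png

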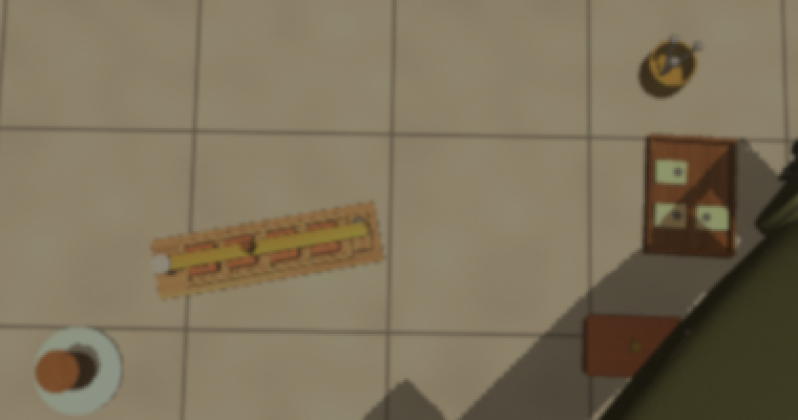

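View pics/sc.png

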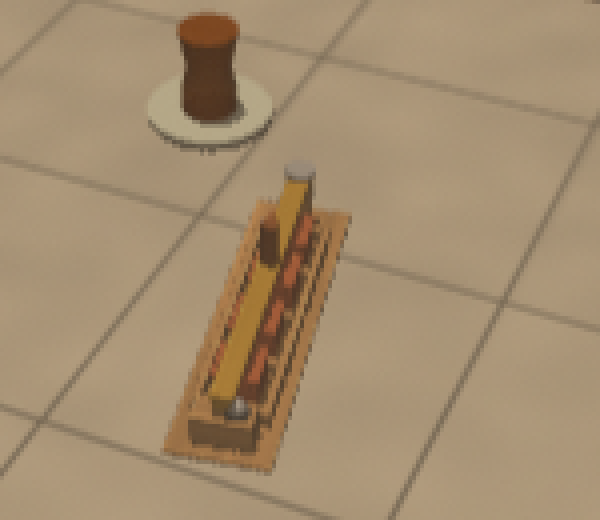

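The top view shows all three tiles inside the tray (crop (670,172), (670,215), (712,217)), no strays left and the bystanders in place. The scene view has the bar past the ball at (237,408), over all four tins. Handing in.

```bash
python3 -c "
from rig import r
print(r.finish_job())"
```

```text
the job is handed in; nothing more can be done
None
```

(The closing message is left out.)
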